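# Find the exhibit case that rattles and hold it out over the tray

### The arm

A 7-joint arm with a two-finger parallel gripper is mounted at the origin on a cart in front of the work surface, level with it; the furniture and walls round the work are solid. World frame = base frame: x ahead of the robot, y to its left, z up, the work surface at z = 0. Lengths are in m, angles in rad, forces in N, time in s.
With the tool pointing down it reaches from about 0.425 to 0.875 m from the base axis. Payload 4.7 kg.
Tool frame: the origin (TCP) lies at the very end of the fingers, on their centre line; the grasp point (between the pads) lies 19 mm behind it; z points along the fingers, y is the line along which they close (so a half turn about z gives the same grasp; the last joint's range is limited). The gripper opens to 87 mm and grips with 3 to 60 N. Pads are 19 mm wide; open, the fingers measure 117 mm over their backs; the gripper's body (75 mm by 190 mm) begins 51 mm behind the grasp point.
Start: joints at [-1.122, 0.321, -0.07, 1.45, 0.023, 1.371, -0.057], TCP at [0.274, 0.59, 0.223] pointing down, gripper open.
Joint ranges: [-2.86, 2.86], [-0.3, 2.09], [-1.38, 1.24], [0.06, 2.45], [-1.56, 4.7], [0.09, 2.05], [-2.69, 2.69]. Speed limits (rad/s): [2.57, 2.57, 3.14, 3.14, 3.14, 3.14, 3.14].

### API

Orientations are given as a rotation vector (axis times angle).
In Python, from bench import ctrl, vision gives the robot as it stands.
- The arm moves only by the tool jog_arm, never from a script. Its argument "increments" is a list of rows, each an object of numbers: "tx", "ty", "tz": the shift along the tool's x, y, z in mm; "wx", "wy", "wz": the turn, a rotation vector about the tool's x, y, z in rad; "gripper": the opening, from 0 (shut) to 1 (fully open). In form: [{"tx": .., "ty": .., "tz": .., "wx": .., "wy": .., "wz": .., "gripper": ..}, ...]. A call has exactly 5 rows; each row is the pose to reach, as a shift and turn from the pose commanded when the call began, along the tool's axes at that moment; what a row does not reach only later rows make up. A row lasts 1/12 s, in which the tool goes at most 41.7 mm and 7.16 degrees, less where a joint would pass 70% of its speed; a pose out of reach is approached as far as the arm can. A call with a gripper value outside its range is refused whole. The fingers move at their own pace and stop on an object; "grip_force" is the grip in N (left out, the last holds). Time passes only in rows, so rows that repeat a pose let the fingers close, or fill a call up. It gives the time, the measured TCP pose, the force, the opening and the grip force at its end, in the units of the state.
- ctrl.get_state(): the state, without advancing time (a new reading comes with each control period).
- vision.get_image(name): name is "scene" or "side" or "wrist"; returns a dict with "color" (480x640x3 uint8, blue, green, red), "fx", "fy", "cx", "cy" (pixels), "extrinsics" (4x4, takes a point from world to camera coordinates). Camera axes: x right, y down, z forward; pixel columns grow to the right and rows downward; lengths in m; the calibration is good to about 2 mm. A picture is of the moment at which its call begins. There is no depth.
- ctrl.close_job(): hands the job in; it is judged then, once.
Trained networks look in the newest picture that a camera, given by its name, has taken for a name from the list of things; names that differ only in an ending like _2 or _b are one class to them, and where a whole thing is asked for, a point or a joint stands for the part that bears it (a point fixed in the world has none). Each returns a list of dicts, best first, with "conf" (0 to 1); they miss things now and then, are a little off and sometimes report something else, mostly with a low value. They report only what shows in the picture. A call takes as long as a camera call.
- vision.spot_in(camera, thing): "bbox" ([left, top, right, bottom] in pixels, round what is visible of it).
The state is a dict: "time": time; "joint_positions": joint angles; "qd": joint speeds; "joint_torque": joint torques, N m; "position": TCP position; "tool_rot": TCP orientation; "ft_force": force on the tool from outside, world axes, zero at the start; "torque": the same for the moment, N m; "grip_width": opening from 0.0 (shut) to 1.0 (fully open); "grip_force": force on a finger pad.
Only numpy, scipy, OpenCV 4.12 (cv2) and the standard library are available. Lean on these libraries where they do the work, as an engineer would, in place of code of your own. Each camera call takes 0.05 s, during which the arm holds its last target. There are 200 camera calls.

### The job

Three sealed exhibit cases have come in, each with a steel ball bedded in foam; in one the ball has come out of its foam and rolls about inside, which can be told only by shaking or tipping the cases in the hand. Seat the two sound cases flat in pockets of the foam carrier (any two), and finish while holding the rattling one in the gripper, lid up, level and still, a good hand's breadth above the middle of the green tray, where a colleague can cut its seal over the tray; do not let go of it. Never turn a case on its side or over, and leave the spectacles, the memory stick and the brush where they lie.

Things in the scene. Friction and masses are not known exactly. Their poses are not given: they have to be found in the camera images.
- case_a_mid (a point): One of three outwardly identical hard cases of plain grey plastic, 130 long x 52 wide x 60 mm high, standing on the bench. Point at its centre, 30 mm above its underside; x along its length, y across its width, z up through the lid. Long sides plain and flat; steel clasp and paper seal at the -x end, hinge at the +x end, 2 mm proud. Closed for good. The three stand in changing places.
- case_b_mid (a point): Another such case, same size, point and axes. Each weighs 0.38 to 0.48 kg with a steel ball of 38 mm and 0.225 kg inside. In two cases, not known which, the ball is held in the middle by foam (no more than 1 mm of play); in the third it is loose and rolls up to 42 mm either way from the middle along the length when the case is tipped endways by 5 degrees or more, or shaken.
- case_c_mid (a point): The third such case, same size, point and axes, same possible contents.
- pocket_left (a point): The +y one of three pockets in black foam in a white tray (the carrier, 181 x 343 mm with its end handles, fixed). 139 long (x) x 61 wide (y) x 16 mm deep: 4.5 mm to spare on each side of a case. Point at the centre of its floor, 10 mm above the bench; foam top 26 mm, tray rim 28 mm above the bench. Empty. A seated case's centre is 30 mm above this point; its clasp may face either way.
- pocket_middle (a point): The middle pocket, same size, height and axes, empty; the pockets are 96 mm apart along y.
- pocket_right (a point): The -y pocket, same size, height and axes, empty.
- tray_middle (a point): middle of the floor of the green exhibit tray, 2 mm above the bench; the tray is 263 (its x) x 383 mm (its y), rim 43 mm above the bench, empty, and stays where it is.
- spectacles: folded wire spectacles, 25 x 133 x 33 mm, lying beyond the cases; origin at the centre of the underside, length along y. Leave alone.
- usb_stick: small black memory stick, 17 x 50 x 8 mm, lying between the cases and the green tray; origin at the centre of the underside, length along y. Leave alone.
- powder_brush: dark red fingerprint powder brush, 18 x 168 x 18 mm, lying beyond the carrier; origin at the centre of the underside, length along y. Leave alone.

How it is judged:
By the outcome, as a careful person would: the job done as asked, in the order asked, and still so for the second after the job is handed in, while the arm keeps its last pose, push and grip.
It also fails if it takes over 72 s, if anything falls off the work surface, if the arm or the gripper's body presses on something with over 40 N, if the wrist force passes 120 N, or if a joint passes its speed limit or range.

## Working session

There is one attempt and no reset: what is moved stays moved. The work goes in short steps, Python scripts to look and compute and a tool call to move; the robot and the scene stay as the last step left them, time stands still between calls to the robot, and variables do not carry over. Pictures are saved under pics/ and viewed, at most 12 in all, crops included, and the job is handed in when it is done.

Besides the shell and the picture viewer there is one more tool, called after "Request:" by a JSON object that holds its "fn" and its "kwargs", one argument or row to a line. jog_arm: Moves the arm, as the interface text tells. Its arguments: {"type":"object","properties":{"increments":{"type":"array"},"grip_force":{"type":"number"}},"required":["increments"]}

```bash
mkdir -p pics; ls; cat > h.py <<'E'
import numpy as np, cv2
from bench import ctrl, vision
E
python3 - <<'E'
from h import *
s=ctrl.get_state(); print({k:np.round(v,3).tolist() for k,v in s.items()})
ims=[]
for n in ["scene","side"]:
    d=vision.get_image(n); cv2.imwrite(f"pics/{n}0.png",d["color"])
    print(n,d["fx"],d["fy"],d["cx"],d["cy"],np.round(d["extrinsics"],3).tolist())
    for t in ["case_a_mid","pocket_left","tray_middle","spectacles","usb_stick","powder_brush"]:
        print(t,[(np.round(r["bbox"]).tolist(),round(r["conf"],2)) for r in vision.spot_in(n,t)])
E
```

```text
pics
{'time': 0.0, 'joint_positions': [-1.122, 0.322, -0.07, 1.452, 0.023, 1.371, -0.057], 'qd': [0.0, 0.001, 0.0, -0.001, 0.001, -0.002, -0.0], 'joint_torque': [-0.0, -49.129, -0.404, -31.254, -0.064, 0.044, 0.0], 'position': [0.274, 0.589, 0.221], 'tool_rot': [-0.678, -3.067, 0.003], 'ft_force': [-0.083, 0.256, -0.152], 'torque': [0.064, -0.045, -0.076], 'grip_force': 0.0, 'grip_width': 1.002}
scene 587.2644093484449 587.2644093484449 321.7409128933559 242.89589925489855 [[0.618, -0.786, -0.0, -0.34], [-0.603, -0.474, -0.641, 0.413], [0.504, 0.396, -0.767, 1.119], [0.0, 0.0, 0.0, 1.0]]
case_a_mid [([301.0, 217.0, 353.0, 268.0], 0.62)]
pocket_left [([138.0, 182.0, 275.0, 280.0], 0.75), ([296.0, 178.0, 340.0, 215.0], 0.22)]
tray_middle [([362.0, 279.0, 553.0, 480.0], 0.94)]
spectacles [([416.0, 240.0, 420.0, 246.0], 0.63)]
usb_stick [([320.0, 353.0, 338.0, 373.0], 0.46)]
powder_brush [([296.0, 179.0, 341.0, 217.0], 0.56)]
side 591.2515497811801 591.2515497811801 321.74657197593456 243.1677907948296 [[-0.869, -0.495, 0.009, 0.502], [-0.338, 0.579, -0.743, 0.219], [0.363, -0.648, -0.67, 1.447], [0.0, 0.0, 0.0, 1.0]]
case_a_mid [([364.0, 253.0, 385.0, 276.0], 0.52)]
pocket_left [([225.0, 294.0, 349.0, 400.0], 0.82)]
tray_middle [([330.0, 144.0, 457.0, 220.0], 0.98)]
spectacles [([226.0, 295.0, 347.0, 402.0], 0.7)]
usb_stick [([365.0, 252.0, 385.0, 276.0], 0.23)]
powder_brush [([208.0, 253.0, 261.0, 275.0], 0.79)]
```

```bash
python3 - <<'E'
from h import *
a=cv2.imread("pics/scene0.png");b=cv2.imread("pics/side0.png")
cv2.imwrite("pics/scene0v.png",a)
cv2.imwrite("pics/side0v.png",cv2.resize(b[110:430,180:600],None,fx=1.8,fy=1.8))
E
```

```text
(no output)
```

View pics/scene0.png

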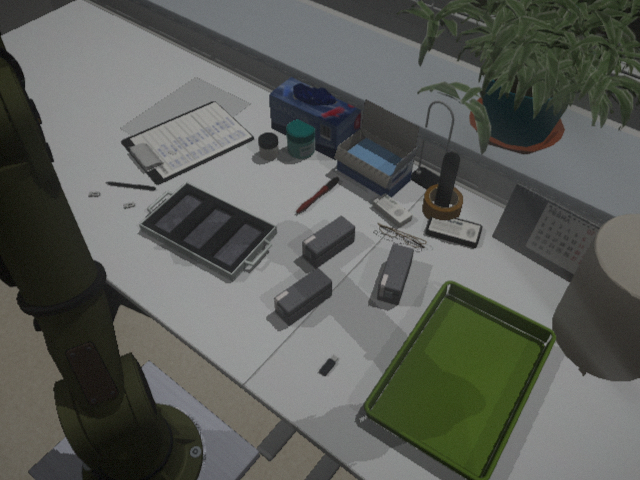

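View pics/side0v.png

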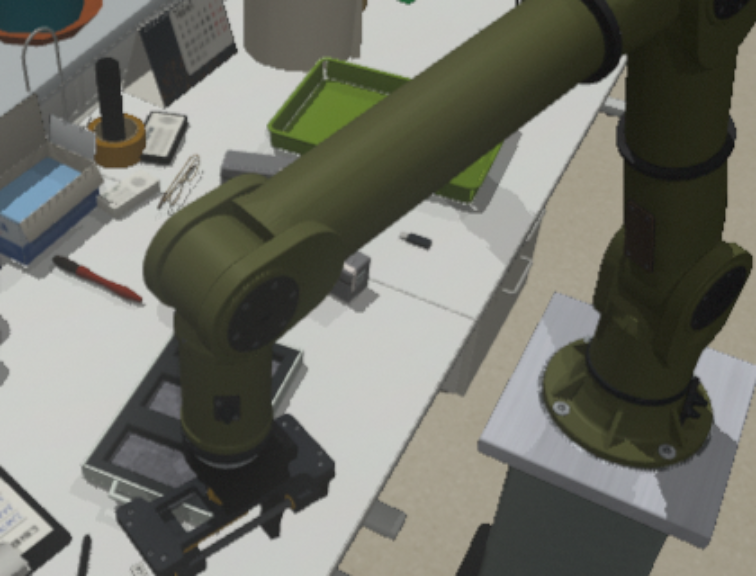

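The scene view shows cases at about (328,240), (303,295) and (396,274). The carrier is at (207,229), the green tray at (460,380), the stick at (328,365), the spectacles at (402,236) and the brush at (318,195).

```bash
cat >> h.py <<'E'
from scipy.spatial.transform import Rotation as R
def ray(d,uv,z):
    E=np.array(d["extrinsics"]);Rw=E[:3,:3].T;c=-Rw@E[:3,3]
    v=Rw@np.array([(uv[0]-d["cx"])/d["fx"],(uv[1]-d["cy"])/d["fy"],1.])
    return c+v*(z-c[2])/v[2]
def proj(d,P):
    E=np.array(d["extrinsics"]);q=np.atleast_2d(P)@E[:3,:3].T+E[:3,3]
    return np.c_[q[:,0]/q[:,2]*d["fx"]+d["cx"],q[:,1]/q[:,2]*d["fy"]+d["cy"]]
def tri(obs):
    "obs: list of (d,uv) -> least squares point"
    A=[];b=[]
    for d,(u,v) in obs:
        E=np.array(d["extrinsics"]);x=(u-d["cx"])/d["fx"];y=(v-d["cy"])/d["fy"]
        for r in (x*E[2]-E[0],y*E[2]-E[1]): A.append(r[:3]);b.append(-r[3])
    return np.linalg.lstsq(np.array(A),np.array(b),rcond=None)[0]
E
python3 - <<'E'
from h import *
d=vision.get_image("scene")
np.save("scene.npy",d,allow_pickle=True)
for n,uv,z in [("A",(328,238),.05),("B",(303,292),.05),("C",(396,272),.05),("usb",(328,365),0),("tray",(460,380),.0),("carrier",(207,229),.02),("spec",(402,236),.01),("brush",(318,195),.01)]: print(n,ray(d,uv,z).round(3))
cv2.imwrite("pics/crop1.png",cv2.resize(d["color"][205:335,265:435],None,fx=4.5,fy=4.5,interpolation=cv2.INTER_CUBIC))
d=vision.get_image("wrist"); print(d["fx"],d["cx"],d["cy"])
E=np.array(d["extrinsics"]); print((-E[:3,:3].T@E[:3,3]).round(3),E[2,:3].round(3),E[0,:3].round(3)); print(R.from_rotvec(ctrl.get_state()["tool_rot"]).as_matrix().round(3))
E
```

```text
A [0.621 0.037 0.05 ]
B [ 0.462 -0.016  0.05 ]
C [ 0.637 -0.148  0.05 ]
usb [ 0.375 -0.154  0.   ]
tray [ 0.518 -0.392  0.   ]
carrier [0.478 0.308 0.02 ]
spec [ 0.768 -0.083  0.01 ]
brush [0.75 0.17 0.01]
407.3124287995504 318.3301200093997 242.62344051757628
[0.203 0.622 0.385] [ 0.256 -0.12  -0.959] [ 0.422  0.907 -0.   ]
[[-0.907  0.421  0.   ]
 [ 0.421  0.907  0.   ]
 [-0.     0.    -1.   ]]
```

View pics/crop1.png

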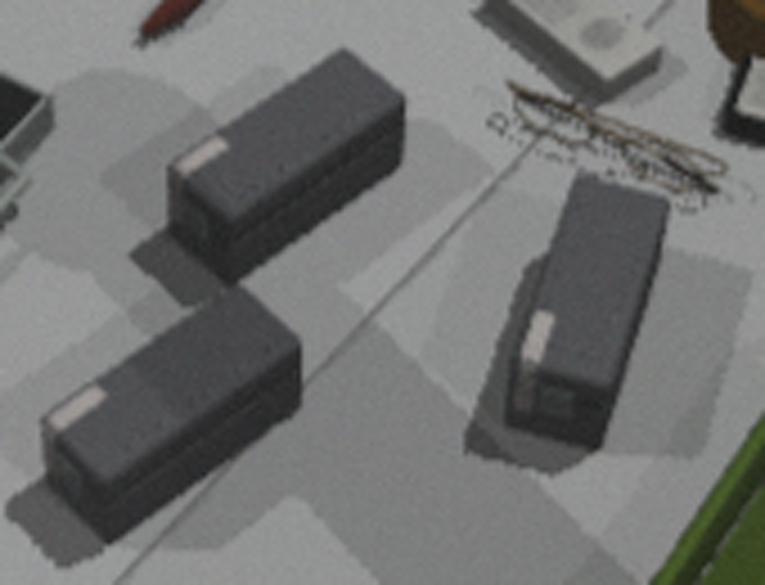

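Crop: top faces are clear. The seal and clasp ends are A (200,155), B (75,410) and C (540,340). I'll compute the poses from the top corners.

```bash
python3 - <<'E'
from h import *
d=np.load("scene.npy",allow_pickle=True).item()
for n,c in dict(A=[(170,165),(232,222),(405,98),(345,48)],B=[(42,422),(107,485),(300,347),(235,285)],C=[(512,372),(607,390),(667,198),(580,172)]).items():
    P=np.array([ray(d,(u/4.5+265-.4,v/4.5+205-.4),.06) for u,v in c])[:,:2]
    x=(P[2]+P[3]-P[0]-P[1]); print(n,P.mean(0).round(3),"yaw",np.degrees(np.arctan2(x[1],x[0])).round(1),"L",np.linalg.norm(x)/2,"W",np.linalg.norm(P[0]-P[1]),np.linalg.norm(P[2]-P[3]))
    print(P.round(3).tolist())
# carrier outer corners & tray rim
for n,c,z in [("tray",[(448,284),(552,336),(478,478),(368,408)],.043)]:
    P=np.array([ray(d,q,z) for q in c]);print(n,P.mean(0).round(3),P.round(3).tolist())
s=d["color"][170:290,130:290]; cv2.imwrite("pics/crop2.png",cv2.resize(s,None,fx=4.9,fy=4.9,interpolation=cv2.INTER_CUBIC))
E
```

```text
A [0.626 0.038] yaw -9.6 L 0.12558914735017584 W 0.05052391154684948 0.04809702979067151
[[0.569, 0.073], [0.559, 0.024], [0.683, 0.004], [0.693, 0.051]]
B [ 0.462 -0.017] yaw -10.3 L 0.12440331020373024 W 0.048988642166552465 0.05057428709187902
[[0.405, 0.019], [0.396, -0.03], [0.518, -0.052], [0.528, -0.003]]
C [ 0.642 -0.143] yaw 19.4 L 0.1321413857475374 W 0.047174130443622245 0.047258743139622306
[[0.57, -0.144], [0.59, -0.187], [0.711, -0.144], [0.698, -0.099]]
tray [ 0.517 -0.39   0.043] [[0.686, -0.257, 0.043], [0.704, -0.499, 0.043], [0.345, -0.518, 0.043], [0.332, -0.286, 0.043]]
```

View pics/crop2.png

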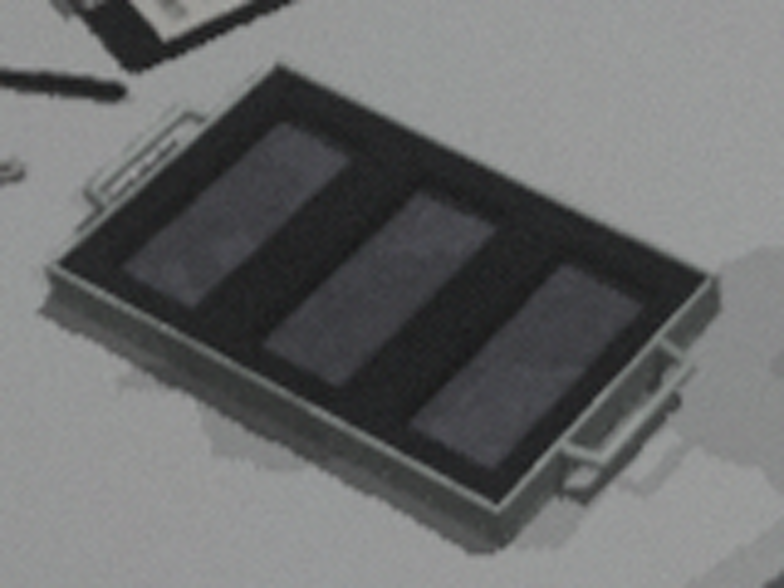

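Carrier rim corners in the crop: (278,66), (715,280), (495,510), (50,268). I'll move over the carrier now.

```bash
python3 - <<'E'
from h import *
d=np.load("scene.npy",allow_pickle=True).item()
P=np.array([ray(d,(u/4.9+129.6,v/4.9+169.6),.028) for u,v in [(278,66),(715,280),(495,510),(50,268)]])[:,:2]
y=(P[0]+P[3]-P[1]-P[2]);print(P.round(3).tolist(),P.mean(0).round(3),np.degrees(np.arctan2(-y[0],y[1])),np.linalg.norm(y)/2)
for t in [[(285,122),(350,160),(192,305),(125,265)],[(430,192),(497,228),(340,388),(263,345)],[(570,262),(643,305),(490,468),(412,425)]]:
    print(np.mean([ray(d,(u/4.9+129.6,v/4.9+169.6),.01)[:2] for u,v in t],0).round(3))
E
```

```text
[[0.555, 0.461], [0.585, 0.174], [0.41, 0.16], [0.381, 0.445]] [0.483 0.31 ] 5.789410811525276 0.28813727739801615
[0.478 0.413]
[0.487 0.316]
[0.496 0.221]
```

Request:
{"fn": "jog_arm", "kwargs": {
  "increments": [
    {"tx": -25,"ty": -18,"gripper": 1},
    {"tx": -50,"ty": -36,"gripper": 1},
    {"tx": -75,"ty": -55,"gripper": 1},
    {"tx": -100,"ty": -75,"gripper": 1},
    {"tx": -125,"ty": -92,"gripper": 1}
  ]
}}

```text
validation failed for argument at $.in...
```

Request:
{"fn": "jog_arm", "kwargs": {
  "increments": [
    {"tx": -25,"ty": -18,"wz": -0.05,"gripper": 1},
    {"tx": -50,"ty": -36,"wz": -0.11,"gripper": 1},
    {"tx": -75,"ty": -55,"wz": -0.17,"gripper": 1},
    {"tx": -100,"ty": -75,"wz": -0.22,"gripper": 1},
    {"tx": -121,"ty": -91,"wz": -0.26,"gripper": 1}
  ]
}}

```text
validation failed for argument at $.in...
```

Request:
{"fn": "jog_arm", "kwargs": {
  "increments": [
    {"tx": -25,"ty": -18,"tz": 0,"wx": 0,"wy": 0,"wz": 0,"gripper": 1},
    {"tx": -50,"ty": -36,"tz": 0,"wx": 0,"wy": 0,"wz": 0,"gripper": 1},
    {"tx": -75,"ty": -55,"tz": 0,"wx": 0,"wy": 0,"wz": 0,"gripper": 1},
    {"tx": -100,"ty": -75,"tz": 0,"wx": 0,"wy": 0,"wz": 0,"gripper": 1},
    {"tx": -125,"ty": -92,"tz": 0,"wx": 0,"wy": 0,"wz": 0,"gripper": 1}
  ]
}}

```text
time: 1.22
position: [0.3489, 0.4518, 0.2227]
tool_rot: [0.677, 3.068, 0.0]
ft_force: [1.0, 0.3, 0.4]
grip_width: 0.999
grip_force: 0.0
```

Request:
{"fn": "jog_arm", "kwargs": {
  "increments": [
    {"tx": -25,"ty": -18,"tz": 0,"wx": 0,"wy": 0,"wz": -0.05,"gripper": 1},
    {"tx": -50,"ty": -36,"tz": 0,"wx": 0,"wy": 0,"wz": -0.11,"gripper": 1},
    {"tx": -75,"ty": -55,"tz": 0,"wx": 0,"wy": 0,"wz": -0.17,"gripper": 1},
    {"tx": -100,"ty": -75,"tz": 0,"wx": 0,"wy": 0,"wz": -0.22,"gripper": 1},
    {"tx": -121,"ty": -91,"tz": 0,"wx": 0,"wy": 0,"wz": -0.26,"gripper": 1}
  ]
}}

```text
time: 1.63
position: [0.421, 0.3175, 0.2229]
tool_rot: [0.273, 3.129, -0.0]
ft_force: [0.2, -0.3, 0.4]
grip_width: 1.002
grip_force: 0.0
```

```bash
python3 - <<'E'
from h import *
d=vision.get_image("wrist"); np.save("w1.npy",d,allow_pickle=True); cv2.imwrite("pics/w1.png",d["color"])
s=ctrl.get_state(); print(s["position"],R.from_rotvec(s["tool_rot"]).as_matrix().round(3).tolist())
E
```

```text
[0.42440867 0.31185561 0.22300106] [[-0.984, 0.179, 0.003], [0.179, 0.984, -0.003], [-0.003, -0.003, -1.0]]
```

View pics/w1.png

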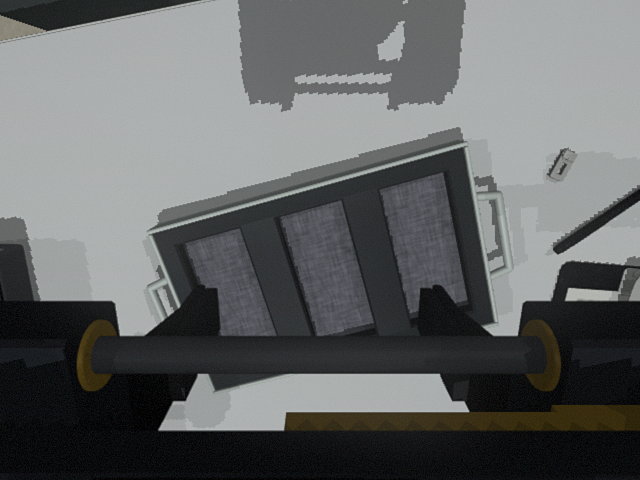

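Wrist view: rim corners at (150,231), (466,145), (495,322) and (215,390). The pocket floors are visible, and image right is +y.

```bash
python3 - <<'E'
from h import *
d=np.load("w1.npy",allow_pickle=True).item(); s=np.load("scene.npy",allow_pickle=True).item()
wc=[(466,145),(495,322),(215,390),(150,231)]  # left-near, left-far, right-far, right-near
P=np.array([ray(d,q,.028) for q in wc])[:,:2]
y=(P[0]+P[1]-P[2]-P[3]);x=P[1]+P[2]-P[0]-P[3]
print(P.round(4).tolist(),P.mean(0).round(4),np.degrees(np.arctan2(-y[0],y[1])),np.degrees(np.arctan2(x[1],x[0])),np.linalg.norm(y)/2,np.linalg.norm(x)/2)
sc=[(50,268),(278,66),(715,280),(495,510)]
for a,b in zip(wc,[sc[0],sc[1],sc[2],sc[3]]): print(tri([(d,a),(s,(b[0]/4.9+129.6,b[1]/4.9+169.6))]).round(4))
yaw=np.arctan2(-y[0],y[1]); c=P.mean(0); ex=np.array([np.cos(yaw),np.sin(yaw)]);ey=np.array([-ex[1],ex[0]])
im=d["color"].copy()
for k in (-1,0,1):
  for z,col in ((.01,(0,0,255)),(.026,(0,255,0))):
    q=[np.r_[c+k*.096*ey+a*.0695*ex+b*.0305*ey,z] for a,b in [(-1,-1),(1,-1),(1,1),(-1,1)]]
    cv2.polylines(im,[np.int32(proj(d,np.array(q)).round())],True,col,1)
cv2.imwrite("pics/w1o.png",cv2.resize(im[120:400,130:510],None,fx=2,fy=2))
E
```

```text
[[0.3837, 0.4514], [0.5562, 0.4668], [0.5839, 0.1805], [0.41, 0.1637]] [0.4835 0.3156] 5.364143398751801 5.330049752994601 0.2882470008550303 0.17392008296221642
[0.3854 0.4545 0.0177]
[0.5615 0.4705 0.0181]
[0.5886 0.1777 0.0213]
[0.4111 0.1619 0.0246]
```

View pics/w1o.png

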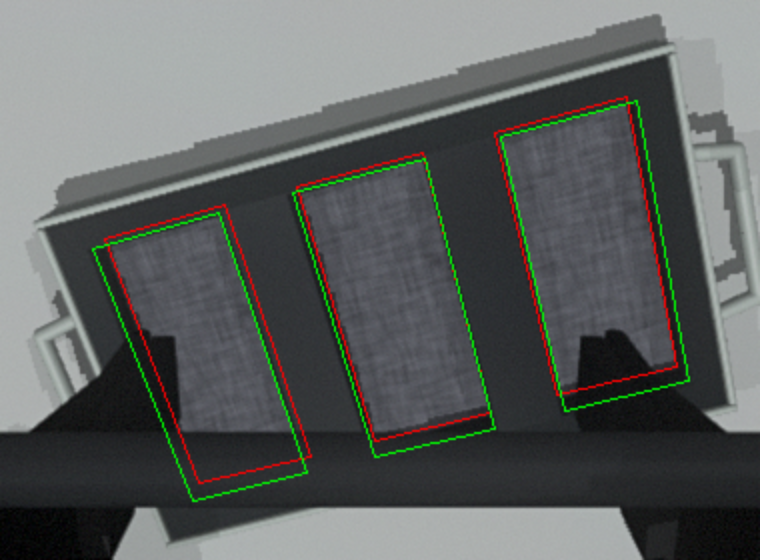

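The overlay fits to about 1 mm, so the carrier centre is (0.4835, 0.3156) with yaw 5.35°. Next I'll go over case B.

Request:
{"fn": "jog_arm", "kwargs": {
  "increments": [
    {"tx": -7,"ty": -29,"tz": 0,"wx": 0,"wy": 0,"wz": 0,"gripper": 1},
    {"tx": -14,"ty": -58,"tz": 0,"wx": 0,"wy": 0,"wz": 0,"gripper": 1},
    {"tx": -20,"ty": -87,"tz": 0,"wx": 0,"wy": 0,"wz": 0,"gripper": 1},
    {"tx": -27,"ty": -116,"tz": 0,"wx": 0,"wy": 0,"wz": 0,"gripper": 1},
    {"tx": -33,"ty": -145,"tz": 0,"wx": 0,"wy": 0,"wz": 0,"gripper": 1}
  ]
}}

```text
time: 2.1
position: [0.4271, 0.1702, 0.2228]
tool_rot: [0.274, 3.129, 0.001]
ft_force: [0.6, -0.1, 0.2]
grip_width: 0.997
grip_force: 0.0
```

Request:
{"fn": "jog_arm", "kwargs": {
  "increments": [
    {"tx": -7,"ty": -32,"tz": 0,"wx": 0,"wy": 0,"wz": 0,"gripper": 1},
    {"tx": -14,"ty": -64,"tz": 0,"wx": 0,"wy": 0,"wz": 0,"gripper": 1},
    {"tx": -20,"ty": -96,"tz": 0,"wx": 0,"wy": 0,"wz": 0,"gripper": 1},
    {"tx": -25,"ty": -125,"tz": 0,"wx": 0,"wy": 0,"wz": 0,"gripper": 1},
    {"tx": -30,"ty": -140,"tz": 0,"wx": 0,"wy": 0,"wz": 0,"gripper": 1}
  ]
}}

```text
time: 2.52
position: [0.4321, 0.0246, 0.223]
tool_rot: [0.281, 3.128, 0.0]
ft_force: [-0.1, 0.6, 0.2]
grip_width: 0.998
grip_force: 0.0
```

```bash
cat > look.py <<'E'
import sys
from h import *
n,x,y,yaw=sys.argv[1],*map(float,sys.argv[2:5])
d=vision.get_image("wrist"); np.save(n+".npy",d,allow_pickle=True)
s=ctrl.get_state(); print(s["time"],s["position"],R.from_rotvec(s["tool_rot"]).as_matrix().round(3).tolist())
im=d["color"].copy(); a=np.radians(yaw);ex=np.array([np.cos(a),np.sin(a)]);ey=np.array([-ex[1],ex[0]])
for z,col in ((.0,(0,0,255)),(.06,(0,255,0))):
    q=[np.r_[np.array([x,y])+i*.065*ex+j*.026*ey,z] for i,j in [(-1,-1),(1,-1),(1,1),(-1,1)]]
    cv2.polylines(im,[np.int32(proj(d,np.array(q)).round())],True,col,1)
cv2.imwrite(f"pics/{n}.png",im)
E
python3 look.py w2 .462 -.017 -10.3
```

```text
2.5667 [0.43275985 0.02257056 0.22308484] [[-0.983, 0.181, 0.001], [0.181, 0.983, -0.001], [-0.002, -0.001, -1.0]]
```

View pics/w2.png

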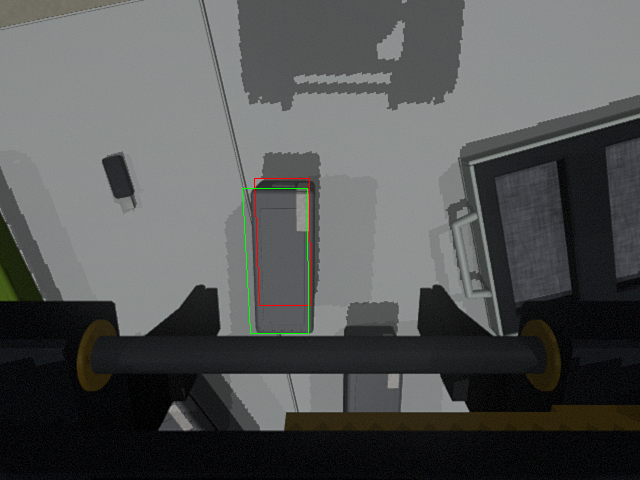

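Case B's top spans columns 256–313 and rows 187–333, so it sits 5 mm to the +y side of the first estimate: (0.462, -0.0125), yaw -11.5°. I'll descend and grip.

Request:
{"fn": "jog_arm", "kwargs": {
  "increments": [
    {"tx": -10,"ty": -8,"tz": 25,"wx": 0,"wy": 0,"wz": 0.01,"gripper": 1},
    {"tx": -20,"ty": -17,"tz": 50,"wx": 0,"wy": 0,"wz": 0.02,"gripper": 1},
    {"tx": -30,"ty": -25,"tz": 75,"wx": 0,"wy": 0,"wz": 0.02,"gripper": 1},
    {"tx": -35,"ty": -29,"tz": 100,"wx": 0,"wy": 0,"wz": 0.02,"gripper": 1},
    {"tx": -35,"ty": -29,"tz": 120,"wx": 0,"wy": 0,"wz": 0.02,"gripper": 1}
  ]
}}

```text
time: 2.98
position: [0.4621, -0.0071, 0.1011]
tool_rot: [0.308, 3.126, -0.001]
ft_force: [-0.7, 0.7, 0.6]
grip_width: 1.001
grip_force: 0.0
```

Request:
{"fn": "jog_arm", "kwargs": {
  "increments": [
    {"tx": 0,"ty": 0,"tz": 20,"wx": 0,"wy": 0,"wz": 0,"gripper": 1},
    {"tx": 0,"ty": 0,"tz": 40,"wx": 0,"wy": 0,"wz": 0,"gripper": 1},
    {"tx": 0,"ty": 0,"tz": 60,"wx": 0,"wy": 0,"wz": 0,"gripper": 1},
    {"tx": 0,"ty": 0,"tz": 75,"wx": 0,"wy": 0,"wz": 0,"gripper": 1},
    {"tx": 0,"ty": 0,"tz": 81,"wx": 0,"wy": 0,"wz": 0,"gripper": 1}
  ]
}}

```text
time: 3.4
position: [0.4603, -0.0058, 0.0196]
tool_rot: [-0.305, -3.124, 0.001]
ft_force: [-0.8, 0.5, -0.6]
grip_width: 0.998
grip_force: 0.0
```

Request:
{"fn": "jog_arm", "kwargs": {
  "increments": [
    {"tx": 0,"ty": 0,"tz": 0,"wx": 0,"wy": 0,"wz": 0,"gripper": 0.8},
    {"tx": 0,"ty": 0,"tz": 0,"wx": 0,"wy": 0,"wz": 0,"gripper": 0.7},
    {"tx": 0,"ty": 0,"tz": 0,"wx": 0,"wy": 0,"wz": 0,"gripper": 0.5},
    {"tx": 0,"ty": 0,"tz": 0,"wx": 0,"wy": 0,"wz": 0,"gripper": 0.4},
    {"tx": 0,"ty": 0,"tz": 0,"wx": 0,"wy": 0,"wz": 0,"gripper": 0.4}
  ],
  "grip_force": 45
}}

```text
time: 3.82
position: [0.4626, -0.0062, 0.0225]
tool_rot: [0.305, 3.125, 0.001]
ft_force: [-1.2, -2.8, 3.4]
grip_width: 0.708
grip_force: 1.5
```

Request:
{"fn": "jog_arm", "kwargs": {
  "increments": [
    {"tx": 0,"ty": 0,"tz": 0,"wx": 0,"wy": 0,"wz": 0,"gripper": 0.4},
    {"tx": 0,"ty": 0,"tz": 0,"wx": 0,"wy": 0,"wz": 0,"gripper": 0.4},
    {"tx": 0,"ty": 0,"tz": 0,"wx": 0,"wy": 0,"wz": 0,"gripper": 0.4},
    {"tx": 0,"ty": 0,"tz": 0,"wx": 0,"wy": 0,"wz": 0,"gripper": 0.4},
    {"tx": 0,"ty": 0,"tz": 0,"wx": 0,"wy": 0,"wz": 0,"gripper": 0.4}
  ]
}}

```text
time: 4.23
position: [0.4622, -0.0073, 0.0222]
tool_rot: [0.306, 3.126, -0.001]
ft_force: [-1.4, -3.8, 5.7]
grip_width: 0.594
grip_force: 45.0
```

Request:
{"fn": "jog_arm", "kwargs": {
  "increments": [
    {"tx": 0,"ty": 0,"tz": -15,"wx": 0,"wy": 0,"wz": 0,"gripper": 0.4},
    {"tx": 0,"ty": 0,"tz": -40,"wx": 0,"wy": 0,"wz": 0,"gripper": 0.4},
    {"tx": 0,"ty": 0,"tz": -75,"wx": 0,"wy": 0,"wz": 0,"gripper": 0.4},
    {"tx": 0,"ty": 0,"tz": -105,"wx": 0,"wy": 0,"wz": 0,"gripper": 0.4},
    {"tx": 0,"ty": 0,"tz": -120,"wx": 0,"wy": 0,"wz": 0,"gripper": 0.4}
  ],
  "grip_force": 50
}}

```text
time: 4.65
position: [0.4629, -0.0056, 0.1444]
tool_rot: [0.305, 3.123, 0.003]
ft_force: [1.7, 0.1, -2.6]
grip_width: 0.593
grip_force: 50.0
```

Request:
{"fn": "jog_arm", "kwargs": {
  "increments": [
    {"tx": 0,"ty": 0,"tz": 0,"wx": 0,"wy": 0.08,"wz": 0,"gripper": 0.4},
    {"tx": 0,"ty": 0,"tz": 0,"wx": 0,"wy": 0.16,"wz": 0,"gripper": 0.4},
    {"tx": 0,"ty": 0,"tz": 0,"wx": 0,"wy": 0.2,"wz": 0,"gripper": 0.4},
    {"tx": 0,"ty": 0,"tz": 0,"wx": 0,"wy": 0.2,"wz": 0,"gripper": 0.4},
    {"tx": 0,"ty": 0,"tz": 0,"wx": 0,"wy": 0.2,"wz": 0,"gripper": 0.4}
  ]
}}

```text
time: 5.07
position: [0.4613, -0.0062, 0.1403]
tool_rot: [-0.287, -2.927, -0.027]
ft_force: [0.3, -0.3, -4.4]
grip_width: 0.591
grip_force: 50.0
```

Request:
{"fn": "jog_arm", "kwargs": {
  "increments": [
    {"tx": 0,"ty": 0,"tz": 0,"wx": 0,"wy": 0,"wz": 0,"gripper": 0.4},
    {"tx": 0,"ty": 0,"tz": 0,"wx": 0,"wy": 0,"wz": 0,"gripper": 0.4},
    {"tx": 0,"ty": 0,"tz": 0,"wx": 0,"wy": 0,"wz": 0,"gripper": 0.4},
    {"tx": 0,"ty": 0,"tz": 0,"wx": 0,"wy": 0,"wz": 0,"gripper": 0.4},
    {"tx": 0,"ty": 0,"tz": 0,"wx": 0,"wy": 0,"wz": 0,"gripper": 0.4}
  ]
}}

```text
time: 5.48
position: [0.4616, -0.0062, 0.1418]
tool_rot: [-0.286, -2.929, -0.03]
ft_force: [0.1, -0.3, -4.8]
grip_width: 0.595
grip_force: 50.0
```

```bash
cat > tq.py <<'E'
from h import *
F=[];T=[]
for i in range(4):
    vision.get_image("side"); s=ctrl.get_state(); M=R.from_rotvec(s["tool_rot"]).as_matrix(); F.append(s["ft_force"]);T.append(s["torque"])
F=np.array(F);T=np.array(T)
print(s["time"],"pos",s["position"].round(4) if hasattr(s["position"],"round") else s["position"],"F",F.mean(0).round(2),"T",T.mean(0).round(3),"sd",T.std(0).round(3),"Ttool",(T@M).mean(0).round(3),"tilt",np.degrees(np.arccos(-M[2,2])).round(1),"toolx",M[:,0].round(3))
E
python3 tq.py
```

```text
5.6833 pos [ 0.4618 -0.0063  0.1417] F [-0.11 -0.25 -4.23] T [-0.065 -0.38   0.001] sd [0.014 0.018 0.023] Ttool [-0.01  -0.385 -0.004] tilt 11.4 toolx [-0.962  0.19   0.198]
```

Request:
{"fn": "jog_arm", "kwargs": {
  "increments": [
    {"tx": 0,"ty": 0,"tz": 0,"wx": 0,"wy": -0.08,"wz": 0,"gripper": 0.4},
    {"tx": 0,"ty": 0,"tz": 0,"wx": 0,"wy": -0.16,"wz": 0,"gripper": 0.4},
    {"tx": 0,"ty": 0,"tz": 0,"wx": 0,"wy": -0.2,"wz": 0,"gripper": 0.4},
    {"tx": 0,"ty": 0,"tz": 0,"wx": 0,"wy": -0.2,"wz": 0,"gripper": 0.4},
    {"tx": 0,"ty": 0,"tz": 0,"wx": 0,"wy": -0.2,"wz": 0,"gripper": 0.4}
  ]
}}

```text
time: 6.1
position: [0.4613, -0.006, 0.1418]
tool_rot: [-0.305, -3.126, -0.002]
ft_force: [-0.7, -0.2, -3.6]
grip_width: 0.596
grip_force: 50.0
```

```bash
python3 tq.py
```

```text
6.3 pos [ 0.4623 -0.0066  0.1416] F [ 0.05 -0.27 -4.65] T [0.026 0.02  0.015] sd [0.011 0.044 0.044] Ttool [-0.022  0.025 -0.015] tilt 0.0 toolx [-0.981  0.194  0.001]
```

Request:
{"fn": "jog_arm", "kwargs": {
  "increments": [
    {"tx": 0,"ty": 0,"tz": 0,"wx": 0,"wy": -0.08,"wz": 0,"gripper": 0.4},
    {"tx": 0,"ty": 0,"tz": 0,"wx": 0,"wy": -0.16,"wz": 0,"gripper": 0.4},
    {"tx": 0,"ty": 0,"tz": 0,"wx": 0,"wy": -0.2,"wz": 0,"gripper": 0.4},
    {"tx": 0,"ty": 0,"tz": 0,"wx": 0,"wy": -0.2,"wz": 0,"gripper": 0.4},
    {"tx": 0,"ty": 0,"tz": 0,"wx": 0,"wy": -0.2,"wz": 0,"gripper": 0.4}
  ]
}}

```text
time: 6.72
position: [0.4615, -0.0064, 0.1415]
tool_rot: [0.286, 2.93, -0.028]
ft_force: [0.6, -0.3, -4.2]
grip_width: 0.592
grip_force: 50.0
```

Request:
{"fn": "jog_arm", "kwargs": {
  "increments": [
    {"tx": 0,"ty": 0,"tz": 0,"wx": 0,"wy": 0,"wz": 0,"gripper": 0.4},
    {"tx": 0,"ty": 0,"tz": 0,"wx": 0,"wy": 0,"wz": 0,"gripper": 0.4},
    {"tx": 0,"ty": 0,"tz": 0,"wx": 0,"wy": 0,"wz": 0,"gripper": 0.4},
    {"tx": 0,"ty": 0,"tz": 0,"wx": 0,"wy": 0,"wz": 0,"gripper": 0.4},
    {"tx": 0,"ty": 0,"tz": 0,"wx": 0,"wy": 0,"wz": 0,"gripper": 0.4}
  ]
}}

```text
time: 7.13
position: [0.462, -0.0064, 0.1415]
tool_rot: [0.287, 2.929, -0.029]
ft_force: [-0.4, -0.1, -5.1]
grip_width: 0.595
grip_force: 50.0
```

```bash
python3 tq.py
```

```text
7.3333 pos [ 0.4618 -0.0063  0.1415] F [-0.26 -0.27 -4.39] T [ 0.123  0.446 -0.002] sd [0.031 0.04  0.015] Ttool [-0.033  0.461  0.009] tilt 11.5 toolx [-0.962  0.19  -0.199]
```

Request:
{"fn": "jog_arm", "kwargs": {
  "increments": [
    {"tx": 0,"ty": 0,"tz": 0,"wx": 0,"wy": 0.08,"wz": 0,"gripper": 0.4},
    {"tx": 0,"ty": 0,"tz": 0,"wx": 0,"wy": 0.16,"wz": 0,"gripper": 0.4},
    {"tx": 0,"ty": 0,"tz": 0,"wx": 0,"wy": 0.2,"wz": 0,"gripper": 0.4},
    {"tx": 0,"ty": 0,"tz": 0,"wx": 0,"wy": 0.2,"wz": 0,"gripper": 0.4},
    {"tx": 0,"ty": 0,"tz": 0,"wx": 0,"wy": 0.2,"wz": 0,"gripper": 0.4}
  ]
}}

```text
time: 7.75
position: [0.4622, -0.0066, 0.1413]
tool_rot: [0.306, 3.126, -0.002]
ft_force: [-0.8, -0.5, -4.5]
grip_width: 0.596
grip_force: 50.0
```

```bash
python3 tq.py; python3 look.py w3 0.462 -.007 -11
```

```text
7.95 pos [ 0.4611 -0.0061  0.1415] F [-0.54 -0.33 -4.35] T [ 0.053  0.032 -0.006] sd [0.037 0.038 0.018] Ttool [-0.046  0.041  0.006] tilt 0.0 toolx [-0.981  0.193 -0.   ]
8.0 [ 0.46122976 -0.00608419  0.14158698] [[-0.981, 0.193, 0.001], [0.193, 0.981, 0.001], [-0.001, 0.001, -1.0]]
```

The level torque is unchanged after tipping either way (0.025 against 0.041 Nm; a loose ball would give about 0.19), so B is sound. I'll carry it to the right pocket.

Request:
{"fn": "jog_arm", "kwargs": {
  "increments": [
    {"tx": 1,"ty": 15,"tz": 0,"wx": 0,"wy": 0,"wz": 0,"gripper": 0.4},
    {"tx": 3,"ty": 40,"tz": 0,"wx": 0,"wy": 0,"wz": 0,"gripper": 0.4},
    {"tx": 4,"ty": 66,"tz": 0,"wx": 0,"wy": 0,"wz": 0,"gripper": 0.4},
    {"tx": 6,"ty": 92,"tz": 0,"wx": 0,"wy": 0,"wz": 0,"gripper": 0.4},
    {"tx": 7,"ty": 118,"tz": 0,"wx": 0,"wy": 0,"wz": 0,"gripper": 0.4}
  ]
}}

```text
time: 8.42
position: [0.4773, 0.1121, 0.1418]
tool_rot: [0.305, 3.126, 0.001]
ft_force: [-0.7, 0.1, -4.9]
grip_width: 0.594
grip_force: 50.0
```

Request:
{"fn": "jog_arm", "kwargs": {
  "increments": [
    {"tx": 1,"ty": 26,"tz": 0,"wx": 0,"wy": 0,"wz": -0.06,"gripper": 0.4},
    {"tx": 3,"ty": 52,"tz": 0,"wx": 0,"wy": 0,"wz": -0.13,"gripper": 0.4},
    {"tx": 4,"ty": 78,"tz": 0,"wx": 0,"wy": 0,"wz": -0.2,"gripper": 0.4},
    {"tx": 5,"ty": 98,"tz": 0,"wx": 0,"wy": 0,"wz": -0.26,"gripper": 0.4},
    {"tx": 6,"ty": 110,"tz": 0,"wx": 0,"wy": 0,"wz": -0.288,"gripper": 0.4}
  ]
}}

```text
time: 8.83
position: [0.4928, 0.2236, 0.1416]
tool_rot: [-0.16, 3.137, 0.002]
ft_force: [-0.3, -0.5, -4.3]
grip_width: 0.594
grip_force: 50.0
```

Request:
{"fn": "jog_arm", "kwargs": {
  "increments": [
    {"tx": 0,"ty": 0,"tz": 15,"wx": 0,"wy": 0,"wz": 0,"gripper": 0.4},
    {"tx": 0,"ty": 0,"tz": 35,"wx": 0,"wy": 0,"wz": 0,"gripper": 0.4},
    {"tx": 0,"ty": 0,"tz": 55,"wx": 0,"wy": 0,"wz": 0,"gripper": 0.4},
    {"tx": 0,"ty": 0,"tz": 65,"wx": 0,"wy": 0,"wz": 0,"gripper": 0.4},
    {"tx": 0,"ty": 0,"tz": 65,"wx": 0,"wy": 0,"wz": 0,"gripper": 0.4}
  ]
}}

```text
time: 9.25
position: [0.4911, 0.2186, 0.074]
tool_rot: [0.147, -3.133, 0.004]
ft_force: [-0.7, -0.5, -4.6]
grip_width: 0.595
grip_force: 50.0
```

```bash
cat > off.py <<'E'
import sys
from h import *
x,y,yaw=map(float,sys.argv[1:4])
d=vision.get_image("wrist"); d2=vision.get_image("side"); s=ctrl.get_state()
np.save("last.npy",d,allow_pickle=True)
M=R.from_rotvec(s["tool_rot"]).as_matrix(); v=M.T@(np.array([x,y,s["position"][2]])-s["position"])
a=np.degrees(np.arctan2(-M[1,0],-M[0,0]))
print(s["time"],s["position"].round(4),"yaw",a.round(2),"need mm tx,ty",(v[:2]*1e3).round(1),"wz",-np.radians(yaw-a).round(3),"tilt",(M[2,:2]).round(4),"F",s["ft_force"].round(1),"w",s["grip_width"])
E
python3 off.py .4924 .2200 5.35; python3 -c "
import numpy as np,cv2
a=np.load('last.npy',allow_pickle=True).item()['color'];cv2.imwrite('pics/w4.png',a)"
```

```text
9.35 [0.4933 0.2197 0.0769] yaw 5.35 need mm tx,ty [0.9 0.4] wz -0.0 tilt [-0.0001 -0.0002] F [ 0.5  0.4 -3.9] w 0.5958979873785164
```

View pics/w4.png

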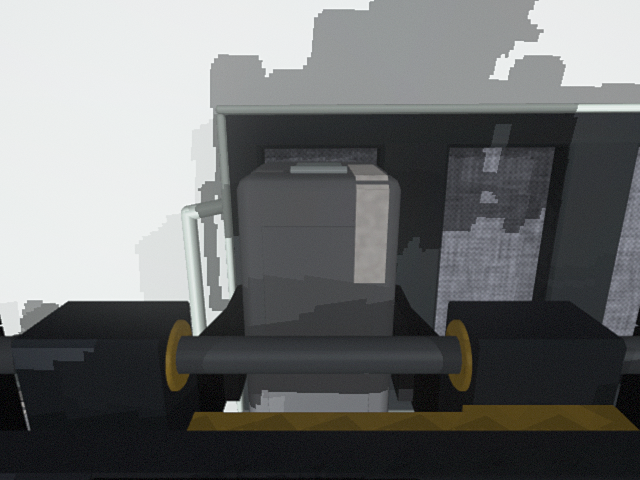

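Picture: the case's near end is at rows 165–183 and its top spans columns 240–400. The pocket's near edge is at row 148, columns 264–377. I'll check this against the projection.

```bash
python3 - <<'E'
from h import *
d=np.load("last.npy",allow_pickle=True).item(); a=np.radians(5.35);ex=np.array([np.cos(a),np.sin(a)]);ey=np.array([-ex[1],ex[0]])
c=np.array([.4928,.2197]); p=np.array([.4924,.2200])
for n,o,l,w,z in [("case top near",c,.065,.026,.115),("case bottom near",c,.065,.026,.055),("pocket top near",p,.0695,.0305,.026),("floor",p,.0695,.0305,.01)]:
    print(n,proj(d,np.array([np.r_[o-l*ex+j*w*ey,z] for j in(-1,1)])).round(0).tolist())
E
```

```text
case top near [[235.0, 176.0], [410.0, 176.0]]
case bottom near [[262.0, 159.0], [381.0, 159.0]]
pocket top near [[261.0, 145.0], [382.0, 145.0]]
floor [[265.0, 143.0], [378.0, 143.0]]
```

Request:
{"fn": "jog_arm", "kwargs": {
  "increments": [
    {"tx": 1,"ty": 0,"tz": 10,"wx": 0,"wy": 0,"wz": 0,"gripper": 0.4},
    {"tx": 1,"ty": 0,"tz": 20,"wx": 0,"wy": 0,"wz": 0,"gripper": 0.4},
    {"tx": 1,"ty": 0,"tz": 27,"wx": 0,"wy": 0,"wz": 0,"gripper": 0.4},
    {"tx": 1,"ty": 0,"tz": 30,"wx": 0,"wy": 0,"wz": 0,"gripper": 0.4},
    {"tx": 1,"ty": 0,"tz": 30,"wx": 0,"wy": 0,"wz": 0,"gripper": 0.4}
  ]
}}

```text
time: 9.77
position: [0.4913, 0.2193, 0.0454]
tool_rot: [0.146, -3.136, 0.002]
ft_force: [-0.5, 0.7, -4.7]
grip_width: 0.59
grip_force: 50.0
```

Request:
{"fn": "jog_arm", "kwargs": {
  "increments": [
    {"tx": 0,"ty": 0,"tz": 4,"wx": 0,"wy": 0,"wz": 0,"gripper": 0.4},
    {"tx": 0,"ty": 0,"tz": 7,"wx": 0,"wy": 0,"wz": 0,"gripper": 0.4},
    {"tx": 0,"ty": 0,"tz": 10,"wx": 0,"wy": 0,"wz": 0,"gripper": 0.4},
    {"tx": 0,"ty": 0,"tz": 13,"wx": 0,"wy": 0,"wz": 0,"gripper": 0.4},
    {"tx": 0,"ty": 0,"tz": 13,"wx": 0,"wy": 0,"wz": 0,"gripper": 0.4}
  ]
}}

```text
time: 10.18
position: [0.4917, 0.2196, 0.0329]
tool_rot: [0.146, -3.137, 0.001]
ft_force: [-0.1, 0.2, -4.6]
grip_width: 0.595
grip_force: 50.0
```

```bash
python3 off.py .4924 .2200 5.35
```

```text
10.2833 [0.4921 0.2198 0.0335] yaw 5.34 need mm tx,ty [-0.3  0.2] wz -0.0 tilt [ 0.0001 -0.0001] F [-0.2  0.8 -4.8] w 0.5938404528041059
```

Request:
{"fn": "jog_arm", "kwargs": {
  "increments": [
    {"tx": 0,"ty": 0,"tz": 1,"wx": 0,"wy": 0,"wz": 0,"gripper": 0.4},
    {"tx": 0,"ty": 0,"tz": 1,"wx": 0,"wy": 0,"wz": 0,"gripper": 0.75},
    {"tx": 0,"ty": 0,"tz": 1,"wx": 0,"wy": 0,"wz": 0,"gripper": 0.85},
    {"tx": 0,"ty": 0,"tz": 1,"wx": 0,"wy": 0,"wz": 0,"gripper": 0.85},
    {"tx": 0,"ty": 0,"tz": 1,"wx": 0,"wy": 0,"wz": 0,"gripper": 0.85}
  ]
}}

```text
time: 10.7
position: [0.4929, 0.2201, 0.0333]
tool_rot: [-0.146, 3.137, 0.001]
ft_force: [-1.1, 0.2, 0.4]
grip_width: 0.799
grip_force: 0.0
```

Request:
{"fn": "jog_arm", "kwargs": {
  "increments": [
    {"tx": 0,"ty": 0,"tz": -10,"wx": 0,"wy": 0,"wz": 0,"gripper": 0.85},
    {"tx": 0,"ty": 0,"tz": -30,"wx": 0,"wy": 0,"wz": 0,"gripper": 0.85},
    {"tx": 0,"ty": 0,"tz": -60,"wx": 0,"wy": 0,"wz": 0,"gripper": 0.9},
    {"tx": 0,"ty": 0,"tz": -95,"wx": 0,"wy": 0,"wz": 0,"gripper": 1},
    {"tx": 0,"ty": 0,"tz": -130,"wx": 0,"wy": 0,"wz": 0,"gripper": 1}
  ]
}}

```text
time: 11.12
position: [0.4919, 0.2195, 0.1646]
tool_rot: [0.146, -3.138, 0.0]
ft_force: [1.1, 0.8, 0.4]
grip_width: 0.959
grip_force: 0.0
```

```bash
python3 off.py .60 .05 -9.6
```

```text
11.2167 [0.4962 0.2216 0.1701] yaw 5.32 need mm tx,ty [ -87.5 -180.5] wz 0.26 tilt [-0.0115  0.0057] F [1.2 1.3 1. ] w 0.9869215573950622
```

Request:
{"fn": "jog_arm", "kwargs": {
  "increments": [
    {"tx": -9,"ty": -18,"tz": -10,"wx": 0,"wy": 0,"wz": 0,"gripper": 1},
    {"tx": -18,"ty": -36,"tz": -20,"wx": 0,"wy": 0,"wz": 0,"gripper": 1},
    {"tx": -27,"ty": -54,"tz": -30,"wx": 0,"wy": 0,"wz": 0,"gripper": 1},
    {"tx": -36,"ty": -72,"tz": -40,"wx": 0,"wy": 0,"wz": 0,"gripper": 1},
    {"tx": -45,"ty": -90,"tz": -50,"wx": 0,"wy": 0,"wz": 0,"gripper": 1}
  ]
}}

```text
time: 11.63
position: [0.5456, 0.1335, 0.2135]
tool_rot: [-0.146, 3.138, 0.0]
ft_force: [0.3, -0.9, -0.6]
grip_width: 0.999
grip_force: 0.0
```

Request:
{"fn": "jog_arm", "kwargs": {
  "increments": [
    {"tx": -9,"ty": -18,"tz": 0,"wx": 0,"wy": 0,"wz": 0.05,"gripper": 1},
    {"tx": -18,"ty": -36,"tz": 0,"wx": 0,"wy": 0,"wz": 0.1,"gripper": 1},
    {"tx": -27,"ty": -54,"tz": 0,"wx": 0,"wy": 0,"wz": 0.16,"gripper": 1},
    {"tx": -36,"ty": -72,"tz": 0,"wx": 0,"wy": 0,"wz": 0.22,"gripper": 1},
    {"tx": -43,"ty": -88,"tz": 0,"wx": 0,"wy": 0,"wz": 0.26,"gripper": 1}
  ]
}}

```text
time: 12.05
position: [0.597, 0.0486, 0.2117]
tool_rot: [-0.271, -3.129, 0.001]
ft_force: [0.3, -0.2, -0.9]
grip_width: 0.998
grip_force: 0.0
```

```bash
python3 off.py .626 .042 -9.6; python3 look.py w5 .626 .040 -9.6
```

```text
12.15 [0.5975 0.0459 0.2119] yaw -10.02 need mm tx,ty [-28.8   1.1] wz -0.007 tilt [-0.0002 -0.0027] F [-0.3 -0.3  0.2] w 0.9973351525153223
12.2 [0.59672    0.04845416 0.21189081] [[-0.985, 0.17, -0.001], [0.17, 0.985, -0.001], [0.001, -0.001, -1.0]]
```

View pics/w5.png

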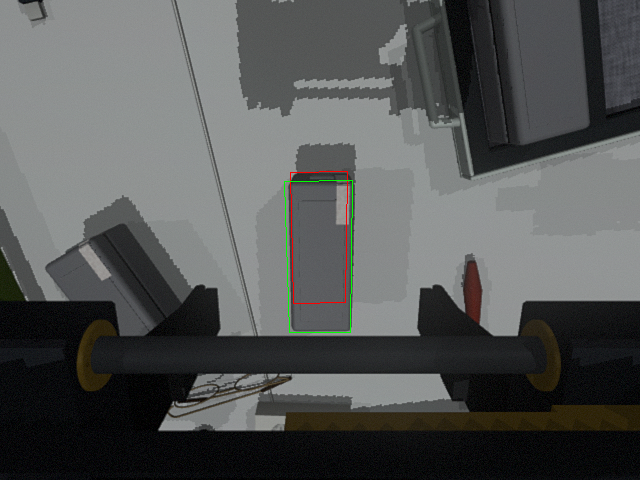

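Overlay matches case A at (0.626, 0.041), yaw -9.6°. Case B sits in its pocket at the upper right.

Request:
{"fn": "jog_arm", "kwargs": {
  "increments": [
    {"tx": -8,"ty": 0,"tz": 25,"wx": 0,"wy": 0,"wz": 0,"gripper": 1},
    {"tx": -16,"ty": -1,"tz": 50,"wx": 0,"wy": 0,"wz": 0,"gripper": 1},
    {"tx": -24,"ty": -1,"tz": 75,"wx": 0,"wy": 0,"wz": 0,"gripper": 1},
    {"tx": -30,"ty": -1,"tz": 95,"wx": 0,"wy": 0,"wz": 0,"gripper": 1},
    {"tx": -30,"ty": -1,"tz": 110,"wx": 0,"wy": 0,"wz": 0,"gripper": 1}
  ]
}}

```text
time: 12.62
position: [0.6252, 0.046, 0.0999]
tool_rot: [-0.259, -3.128, 0.0]
ft_force: [0.2, 0.7, 0.3]
grip_width: 1.002
grip_force: 0.0
```

Request:
{"fn": "jog_arm", "kwargs": {
  "increments": [
    {"tx": 0,"ty": 0,"tz": 20,"wx": 0,"wy": 0,"wz": 0,"gripper": 1},
    {"tx": 0,"ty": 0,"tz": 40,"wx": 0,"wy": 0,"wz": 0,"gripper": 1},
    {"tx": 0,"ty": 0,"tz": 60,"wx": 0,"wy": 0,"wz": 0,"gripper": 1},
    {"tx": 0,"ty": 0,"tz": 74,"wx": 0,"wy": 0,"wz": 0,"gripper": 1},
    {"tx": 0,"ty": 0,"tz": 80,"wx": 0,"wy": 0,"wz": 0,"gripper": 1}
  ]
}}

```text
time: 13.03
position: [0.6238, 0.046, 0.0199]
tool_rot: [-0.259, -3.127, 0.0]
ft_force: [-0.6, 0.4, 0.1]
grip_width: 1.004
grip_force: 0.0
```

Request:
{"fn": "jog_arm", "kwargs": {
  "increments": [
    {"tx": 0,"ty": 0,"tz": 0,"wx": 0,"wy": 0,"wz": 0,"gripper": 0.8},
    {"tx": 0,"ty": 0,"tz": 0,"wx": 0,"wy": 0,"wz": 0,"gripper": 0.7},
    {"tx": 0,"ty": 0,"tz": 0,"wx": 0,"wy": 0,"wz": 0,"gripper": 0.5},
    {"tx": 0,"ty": 0,"tz": 0,"wx": 0,"wy": 0,"wz": 0,"gripper": 0.4},
    {"tx": 0,"ty": 0,"tz": 0,"wx": 0,"wy": 0,"wz": 0,"gripper": 0.4}
  ],
  "grip_force": 50
}}

```text
time: 13.45
position: [0.6266, 0.0449, 0.0238]
tool_rot: [0.262, 3.129, 0.001]
ft_force: [0.0, 0.1, 1.0]
grip_width: 0.707
grip_force: 0.0
```

Request:
{"fn": "jog_arm", "kwargs": {
  "increments": [
    {"tx": 0,"ty": 0,"tz": 0,"wx": 0,"wy": 0,"wz": 0,"gripper": 0.4},
    {"tx": 0,"ty": 0,"tz": 0,"wx": 0,"wy": 0,"wz": 0,"gripper": 0.4},
    {"tx": 0,"ty": 0,"tz": 0,"wx": 0,"wy": 0,"wz": 0,"gripper": 0.4},
    {"tx": 0,"ty": 0,"tz": 0,"wx": 0,"wy": 0,"wz": 0,"gripper": 0.4},
    {"tx": 0,"ty": 0,"tz": 0,"wx": 0,"wy": 0,"wz": 0,"gripper": 0.4}
  ]
}}

```text
time: 13.87
position: [0.6262, 0.044, 0.0234]
tool_rot: [0.262, 3.13, -0.001]
ft_force: [-0.3, -3.0, 6.6]
grip_width: 0.588
grip_force: 50.0
```

Request:
{"fn": "jog_arm", "kwargs": {
  "increments": [
    {"tx": 0,"ty": 0,"tz": -15,"wx": 0,"wy": 0,"wz": 0,"gripper": 0.4},
    {"tx": 0,"ty": 0,"tz": -40,"wx": 0,"wy": 0,"wz": 0,"gripper": 0.4},
    {"tx": 0,"ty": 0,"tz": -75,"wx": 0,"wy": 0,"wz": 0,"gripper": 0.4},
    {"tx": 0,"ty": 0,"tz": -105,"wx": 0,"wy": 0,"wz": 0,"gripper": 0.4},
    {"tx": 0,"ty": 0,"tz": -120,"wx": 0,"wy": 0,"wz": 0,"gripper": 0.4}
  ]
}}

```text
time: 14.28
position: [0.6268, 0.0455, 0.1454]
tool_rot: [0.261, 3.128, 0.003]
ft_force: [0.2, 0.8, -3.7]
grip_width: 0.594
grip_force: 50.0
```

Request:
{"fn": "jog_arm", "kwargs": {
  "increments": [
    {"tx": 0,"ty": 0,"tz": 0,"wx": 0,"wy": 0.08,"wz": 0,"gripper": 0.4},
    {"tx": 0,"ty": 0,"tz": 0,"wx": 0,"wy": 0.16,"wz": 0,"gripper": 0.4},
    {"tx": 0,"ty": 0,"tz": 0,"wx": 0,"wy": 0.2,"wz": 0,"gripper": 0.4},
    {"tx": 0,"ty": 0,"tz": 0,"wx": 0,"wy": 0.2,"wz": 0,"gripper": 0.4},
    {"tx": 0,"ty": 0,"tz": 0,"wx": 0,"wy": 0.2,"wz": 0,"gripper": 0.4}
  ]
}}

```text
time: 14.7
position: [0.6253, 0.0448, 0.1405]
tool_rot: [-0.245, -2.93, -0.024]
ft_force: [-0.4, 0.1, -4.8]
grip_width: 0.593
grip_force: 50.0
```

Request:
{"fn": "jog_arm", "kwargs": {
  "increments": [
    {"tx": 0,"ty": 0,"tz": 0,"wx": 0,"wy": 0,"wz": 0,"gripper": 0.4},
    {"tx": 0,"ty": 0,"tz": 0,"wx": 0,"wy": 0,"wz": 0,"gripper": 0.4},
    {"tx": 0,"ty": 0,"tz": 0,"wx": 0,"wy": 0,"wz": 0,"gripper": 0.4},
    {"tx": 0,"ty": 0,"tz": 0,"wx": 0,"wy": 0,"wz": 0,"gripper": 0.4},
    {"tx": 0,"ty": 0,"tz": 0,"wx": 0,"wy": 0,"wz": 0,"gripper": 0.4}
  ]
}}

```text
time: 15.12
position: [0.6256, 0.0451, 0.143]
tool_rot: [-0.245, -2.933, -0.025]
ft_force: [0.3, -0.5, -4.2]
grip_width: 0.589
grip_force: 50.0
```

```bash
python3 tq.py
```

```text
15.3167 pos [0.6258 0.0449 0.1427] F [-0.04 -0.24 -4.15] T [-0.041 -0.408  0.005] sd [0.019 0.013 0.012] Ttool [-0.026 -0.41  -0.011] tilt 11.4 toolx [-0.967  0.163  0.198]
```

Request:
{"fn": "jog_arm", "kwargs": {
  "increments": [
    {"tx": 0,"ty": 0,"tz": 0,"wx": 0,"wy": -0.08,"wz": 0,"gripper": 0.4},
    {"tx": 0,"ty": 0,"tz": 0,"wx": 0,"wy": -0.16,"wz": 0,"gripper": 0.4},
    {"tx": 0,"ty": 0,"tz": 0,"wx": 0,"wy": -0.2,"wz": 0,"gripper": 0.4},
    {"tx": 0,"ty": 0,"tz": 0,"wx": 0,"wy": -0.2,"wz": 0,"gripper": 0.4},
    {"tx": 0,"ty": 0,"tz": 0,"wx": 0,"wy": -0.2,"wz": 0,"gripper": 0.4}
  ]
}}

```text
time: 15.73
position: [0.6252, 0.0452, 0.143]
tool_rot: [-0.261, -3.13, -0.001]
ft_force: [0.3, -0.3, -3.6]
grip_width: 0.593
grip_force: 50.0
```

```bash
python3 tq.py
```

```text
15.9333 pos [0.6263 0.0444 0.1424] F [ 0.17 -0.35 -4.15] T [ 0.018  0.009 -0.003] sd [0.027 0.024 0.019] Ttool [-0.016  0.011  0.003] tilt 0.0 toolx [-0.986  0.167  0.   ]
```

Request:
{"fn": "jog_arm", "kwargs": {
  "increments": [
    {"tx": 0,"ty": 0,"tz": 0,"wx": 0,"wy": -0.08,"wz": 0,"gripper": 0.4},
    {"tx": 0,"ty": 0,"tz": 0,"wx": 0,"wy": -0.16,"wz": 0,"gripper": 0.4},
    {"tx": 0,"ty": 0,"tz": 0,"wx": 0,"wy": -0.2,"wz": 0,"gripper": 0.4},
    {"tx": 0,"ty": 0,"tz": 0,"wx": 0,"wy": -0.2,"wz": 0,"gripper": 0.4},
    {"tx": 0,"ty": 0,"tz": 0,"wx": 0,"wy": -0.2,"wz": 0,"gripper": 0.4}
  ]
}}

```text
time: 16.35
position: [0.6254, 0.0448, 0.1425]
tool_rot: [0.245, 2.934, -0.024]
ft_force: [0.8, 0.0, -4.9]
grip_width: 0.591
grip_force: 50.0
```

Request:
{"fn": "jog_arm", "kwargs": {
  "increments": [
    {"tx": 0,"ty": 0,"tz": 0,"wx": 0,"wy": 0,"wz": 0,"gripper": 0.4},
    {"tx": 0,"ty": 0,"tz": 0,"wx": 0,"wy": 0,"wz": 0,"gripper": 0.4},
    {"tx": 0,"ty": 0,"tz": 0,"wx": 0,"wy": 0,"wz": 0,"gripper": 0.4},
    {"tx": 0,"ty": 0,"tz": 0,"wx": 0,"wy": 0,"wz": 0,"gripper": 0.4},
    {"tx": 0,"ty": 0,"tz": 0,"wx": 0,"wy": 0,"wz": 0,"gripper": 0.4}
  ]
}}

```text
time: 16.77
position: [0.626, 0.0445, 0.1425]
tool_rot: [0.246, 2.932, -0.025]
ft_force: [0.3, 0.3, -4.3]
grip_width: 0.594
grip_force: 50.0
```

```bash
python3 tq.py
```

```text
16.9667 pos [0.6258 0.0448 0.1425] F [-0.03 -0.25 -4.46] T [0.075 0.452 0.011] sd [0.041 0.011 0.05 ] Ttool [-0.001  0.458 -0.011] tilt 11.5 toolx [-0.966  0.163 -0.199]
```

Request:
{"fn": "jog_arm", "kwargs": {
  "increments": [
    {"tx": 0,"ty": 0,"tz": 0,"wx": 0,"wy": 0.08,"wz": 0,"gripper": 0.4},
    {"tx": 0,"ty": 0,"tz": 0,"wx": 0,"wy": 0.16,"wz": 0,"gripper": 0.4},
    {"tx": 0,"ty": 0,"tz": 0,"wx": 0,"wy": 0.2,"wz": 0,"gripper": 0.4},
    {"tx": 0,"ty": 0,"tz": 0,"wx": 0,"wy": 0.2,"wz": 0,"gripper": 0.4},
    {"tx": 0,"ty": 0,"tz": 0,"wx": 0,"wy": 0.2,"wz": 0,"gripper": 0.4}
  ]
}}

```text
time: 17.38
position: [0.6262, 0.0443, 0.1421]
tool_rot: [0.262, 3.13, -0.002]
ft_force: [0.1, -1.1, -4.1]
grip_width: 0.593
grip_force: 50.0
```

```bash
python3 tq.py; python3 off.py .4835 .3156 5.35
```

```text
17.5833 pos [0.6251 0.0452 0.1426] F [-0.13 -0.22 -4.5 ] T [ 0.016  0.039 -0.013] sd [0.023 0.031 0.008] Ttool [-0.009  0.041  0.013] tilt 0.0 toolx [-0.986  0.166 -0.   ]
17.6833 [0.6253 0.0452 0.1428] yaw -9.53 need mm tx,ty [184.6 243.2] wz -0.26 tilt [-0.0005  0.0007] F [-0.2 -0.  -4.4] w 0.5920194351701242
```

A behaves the same as B, so both are sound and C should be the rattler. A goes into the middle pocket.

Request:
{"fn": "jog_arm", "kwargs": {
  "increments": [
    {"tx": 12,"ty": 16,"tz": 0,"wx": 0,"wy": 0,"wz": 0,"gripper": 0.4},
    {"tx": 32,"ty": 42,"tz": 0,"wx": 0,"wy": 0,"wz": 0,"gripper": 0.4},
    {"tx": 52,"ty": 68,"tz": 0,"wx": 0,"wy": 0,"wz": 0,"gripper": 0.4},
    {"tx": 72,"ty": 95,"tz": 0,"wx": 0,"wy": 0,"wz": 0,"gripper": 0.4},
    {"tx": 92,"ty": 121,"tz": 0,"wx": 0,"wy": 0,"wz": 0,"gripper": 0.4}
  ]
}}

```text
time: 18.1
position: [0.5541, 0.1809, 0.1429]
tool_rot: [0.262, 3.13, 0.002]
ft_force: [0.2, 0.7, -5.5]
grip_width: 0.595
grip_force: 50.0
```

Request:
{"fn": "jog_arm", "kwargs": {
  "increments": [
    {"tx": 22,"ty": 29,"tz": 0,"wx": 0,"wy": 0,"wz": -0.06,"gripper": 0.4},
    {"tx": 44,"ty": 58,"tz": 0,"wx": 0,"wy": 0,"wz": -0.12,"gripper": 0.4},
    {"tx": 66,"ty": 87,"tz": 0,"wx": 0,"wy": 0,"wz": -0.19,"gripper": 0.4},
    {"tx": 84,"ty": 111,"tz": 0,"wx": 0,"wy": 0,"wz": -0.24,"gripper": 0.4},
    {"tx": 92,"ty": 122,"tz": 0,"wx": 0,"wy": 0,"wz": -0.26,"gripper": 0.4}
  ]
}}

```text
time: 18.52
position: [0.4809, 0.3207, 0.1429]
tool_rot: [0.161, -3.137, -0.006]
ft_force: [-0.6, 0.3, -3.9]
grip_width: 0.592
grip_force: 50.0
```

Request:
{"fn": "jog_arm", "kwargs": {
  "increments": [
    {"tx": 0,"ty": 0,"tz": 15,"wx": 0,"wy": 0,"wz": 0,"gripper": 0.4},
    {"tx": 0,"ty": 0,"tz": 35,"wx": 0,"wy": 0,"wz": 0,"gripper": 0.4},
    {"tx": 0,"ty": 0,"tz": 55,"wx": 0,"wy": 0,"wz": 0,"gripper": 0.4},
    {"tx": 0,"ty": 0,"tz": 65,"wx": 0,"wy": 0,"wz": 0,"gripper": 0.4},
    {"tx": 0,"ty": 0,"tz": 65,"wx": 0,"wy": 0,"wz": 0,"gripper": 0.4}
  ]
}}

```text
time: 18.93
position: [0.483, 0.3133, 0.0751]
tool_rot: [0.145, -3.134, 0.005]
ft_force: [-0.5, -0.1, -5.4]
grip_width: 0.598
grip_force: 50.0
```

```bash
python3 off.py .4835 .3156 5.35
```

```text
19.0333 [0.485  0.3148 0.078 ] yaw 5.31 need mm tx,ty [1.4 1. ] wz -0.001 tilt [-0.0005  0.    ] F [ 0.5 -0.4 -4.5] w 0.5935178311344845
```

Request:
{"fn": "jog_arm", "kwargs": {
  "increments": [
    {"tx": 0.5,"ty": 1,"tz": 10,"wx": 0,"wy": 0,"wz": 0,"gripper": 0.4},
    {"tx": 0.5,"ty": 1,"tz": 20,"wx": 0,"wy": 0,"wz": 0,"gripper": 0.4},
    {"tx": 0.5,"ty": 1,"tz": 28,"wx": 0,"wy": 0,"wz": 0,"gripper": 0.4},
    {"tx": 0.5,"ty": 1,"tz": 33,"wx": 0,"wy": 0,"wz": 0,"gripper": 0.4},
    {"tx": 0.5,"ty": 1,"tz": 36,"wx": 0,"wy": 0,"wz": 0,"gripper": 0.4}
  ]
}}

```text
time: 19.45
position: [0.4834, 0.3155, 0.0403]
tool_rot: [0.146, -3.137, 0.002]
ft_force: [0.4, 0.5, -3.9]
grip_width: 0.592
grip_force: 50.0
```

Request:
{"fn": "jog_arm", "kwargs": {
  "increments": [
    {"tx": 0,"ty": 0,"tz": 3,"wx": 0,"wy": 0,"wz": 0,"gripper": 0.4},
    {"tx": 0,"ty": 0,"tz": 5,"wx": 0,"wy": 0,"wz": 0,"gripper": 0.4},
    {"tx": 0,"ty": 0,"tz": 7,"wx": 0,"wy": 0,"wz": 0,"gripper": 0.4},
    {"tx": 0,"ty": 0,"tz": 7,"wx": 0,"wy": 0,"wz": 0,"gripper": 0.4},
    {"tx": 0,"ty": 0,"tz": 7,"wx": 0,"wy": 0,"wz": 0,"gripper": 0.4}
  ]
}}

```text
time: 19.87
position: [0.4842, 0.316, 0.0347]
tool_rot: [-0.146, 3.138, 0.0]
ft_force: [0.1, -0.4, -4.5]
grip_width: 0.592
grip_force: 50.0
```

```bash
python3 off.py .4835 .3156 5.35
```

```text
19.9667 [0.4843 0.316  0.0349] yaw 5.34 need mm tx,ty [ 0.8 -0.4] wz -0.0 tilt [-0.0006  0.0004] F [-0.6 -0.  -4.7] w 0.5915429220862393
```

Request:
{"fn": "jog_arm", "kwargs": {
  "increments": [
    {"tx": 0,"ty": 0,"tz": 1.5,"wx": 0,"wy": 0,"wz": 0,"gripper": 0.4},
    {"tx": 0,"ty": 0,"tz": 1.5,"wx": 0,"wy": 0,"wz": 0,"gripper": 0.75},
    {"tx": 0,"ty": 0,"tz": 1.5,"wx": 0,"wy": 0,"wz": 0,"gripper": 0.85},
    {"tx": 0,"ty": 0,"tz": 1.5,"wx": 0,"wy": 0,"wz": 0,"gripper": 0.85},
    {"tx": 0,"ty": 0,"tz": 1.5,"wx": 0,"wy": 0,"wz": 0,"gripper": 0.85}
  ]
}}

```text
time: 20.38
position: [0.4845, 0.3162, 0.0337]
tool_rot: [-0.146, 3.137, 0.001]
ft_force: [-0.3, -0.3, 0.4]
grip_width: 0.799
grip_force: 0.0
```

Request:
{"fn": "jog_arm", "kwargs": {
  "increments": [
    {"tx": 0,"ty": 0,"tz": -10,"wx": 0,"wy": 0,"wz": 0,"gripper": 0.85},
    {"tx": 0,"ty": 0,"tz": -35,"wx": 0,"wy": 0,"wz": 0,"gripper": 0.85},
    {"tx": 0,"ty": 0,"tz": -70,"wx": 0,"wy": 0,"wz": 0,"gripper": 0.9},
    {"tx": 0,"ty": 0,"tz": -110,"wx": 0,"wy": 0,"wz": 0,"gripper": 1},
    {"tx": 0,"ty": 0,"tz": -145,"wx": 0,"wy": 0,"wz": 0,"gripper": 1}
  ]
}}

```text
time: 20.8
position: [0.4843, 0.3159, 0.1812]
tool_rot: [-0.146, 3.137, 0.001]
ft_force: [1.8, 1.4, 0.0]
grip_width: 0.959
grip_force: 0.0
```

Request:
{"fn": "jog_arm", "kwargs": {
  "increments": [
    {"tx": -4,"ty": -25,"tz": -8,"wx": 0,"wy": 0,"wz": 0,"gripper": 1},
    {"tx": -9,"ty": -55,"tz": -16,"wx": 0,"wy": 0,"wz": 0,"gripper": 1},
    {"tx": -15,"ty": -87,"tz": -24,"wx": 0,"wy": 0,"wz": 0,"gripper": 1},
    {"tx": -21,"ty": -119,"tz": -32,"wx": 0,"wy": 0,"wz": 0,"gripper": 1},
    {"tx": -26,"ty": -150,"tz": -40,"wx": 0,"wy": 0,"wz": 0,"gripper": 1}
  ]
}}

```text
time: 21.22
position: [0.5244, 0.1673, 0.2197]
tool_rot: [-0.146, 3.137, 0.001]
ft_force: [0.1, 0.1, -0.4]
grip_width: 1.004
grip_force: 0.0
```

Request:
{"fn": "jog_arm", "kwargs": {
  "increments": [
    {"tx": -5,"ty": -33,"tz": 0,"wx": 0,"wy": 0,"wz": 0,"gripper": 1},
    {"tx": -11,"ty": -66,"tz": 0,"wx": 0,"wy": 0,"wz": 0,"gripper": 1},
    {"tx": -16,"ty": -99,"tz": 0,"wx": 0,"wy": 0,"wz": 0,"gripper": 1},
    {"tx": -22,"ty": -132,"tz": 0,"wx": 0,"wy": 0,"wz": 0,"gripper": 1},
    {"tx": -28,"ty": -165,"tz": 0,"wx": 0,"wy": 0,"wz": 0,"gripper": 1}
  ]
}}

```text
time: 21.63
position: [0.5674, 0.0057, 0.2193]
tool_rot: [-0.146, 3.137, 0.001]
ft_force: [1.3, 0.2, -0.7]
grip_width: 0.999
grip_force: 0.0
```

Request:
{"fn": "jog_arm", "kwargs": {
  "increments": [
    {"tx": -5,"ty": -33,"tz": 0,"wx": 0,"wy": 0,"wz": -0.05,"gripper": 1},
    {"tx": -11,"ty": -66,"tz": 0,"wx": 0,"wy": 0,"wz": -0.11,"gripper": 1},
    {"tx": -16,"ty": -99,"tz": 0,"wx": 0,"wy": 0,"wz": -0.17,"gripper": 1},
    {"tx": -22,"ty": -132,"tz": 0,"wx": 0,"wy": 0,"wz": -0.22,"gripper": 1},
    {"tx": -27,"ty": -162,"tz": 0,"wx": 0,"wy": 0,"wz": -0.245,"gripper": 1}
  ]
}}

```text
time: 22.05
position: [0.6094, -0.1537, 0.2192]
tool_rot: [-0.531, 3.095, -0.001]
ft_force: [0.3, -0.3, 1.2]
grip_width: 0.998
grip_force: 0.0
```

```bash
python3 off.py .642 -.14 19.4; python3 look.py w6 .642 -.140 19.4
```

```text
22.15 [ 0.6085 -0.1591  0.2192] yaw 18.89 need mm tx,ty [-37.9   7.2] wz -0.009 tilt [ 0.0006 -0.0047] F [-0.4 -0.2 -0.5] w 1.0004161007195347
22.2 [ 0.60866904 -0.15544375  0.2189013 ] [[-0.945, -0.326, 0.001], [-0.326, 0.945, -0.002], [0.0, -0.002, -1.0]]
```

View pics/w6.png

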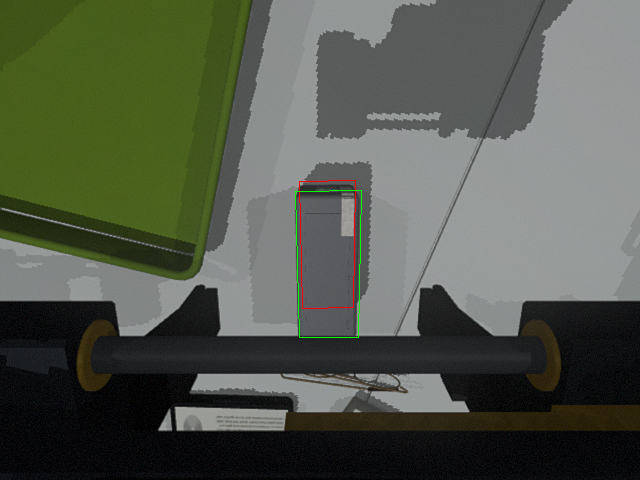

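Overlay on case C matches to about 1–2 mm. The tray corner and the spectacles are well clear, so I'll grasp it.

Request:
{"fn": "jog_arm", "kwargs": {
  "increments": [
    {"tx": -10,"ty": 1,"tz": 25,"wx": 0,"wy": 0,"wz": 0,"gripper": 1},
    {"tx": -20,"ty": 2,"tz": 50,"wx": 0,"wy": 0,"wz": 0,"gripper": 1},
    {"tx": -30,"ty": 3,"tz": 75,"wx": 0,"wy": 0,"wz": 0,"gripper": 1},
    {"tx": -36,"ty": 3,"tz": 98,"wx": 0,"wy": 0,"wz": 0,"gripper": 1},
    {"tx": -36,"ty": 3,"tz": 115,"wx": 0,"wy": 0,"wz": 0,"gripper": 1}
  ]
}}

```text
time: 22.62
position: [0.6426, -0.1329, 0.1012]
tool_rot: [0.534, -3.095, -0.004]
ft_force: [0.3, 1.0, 0.2]
grip_width: 1.005
grip_force: 0.0
```

Request:
{"fn": "jog_arm", "kwargs": {
  "increments": [
    {"tx": 0,"ty": 0,"tz": 20,"wx": 0,"wy": 0,"wz": 0,"gripper": 1},
    {"tx": 0,"ty": 0,"tz": 40,"wx": 0,"wy": 0,"wz": 0,"gripper": 1},
    {"tx": 0,"ty": 0,"tz": 60,"wx": 0,"wy": 0,"wz": 0,"gripper": 1},
    {"tx": 0,"ty": 0,"tz": 75,"wx": 0,"wy": 0,"wz": 0,"gripper": 1},
    {"tx": 0,"ty": 0,"tz": 81,"wx": 0,"wy": 0,"wz": 0,"gripper": 1}
  ]
}}

```text
time: 23.03
position: [0.6408, -0.1345, 0.0199]
tool_rot: [0.531, -3.093, -0.003]
ft_force: [-0.3, -0.3, 0.5]
grip_width: 0.998
grip_force: 0.0
```

Request:
{"fn": "jog_arm", "kwargs": {
  "increments": [
    {"tx": 0,"ty": 0,"tz": 0,"wx": 0,"wy": 0,"wz": 0,"gripper": 0.8},
    {"tx": 0,"ty": 0,"tz": 0,"wx": 0,"wy": 0,"wz": 0,"gripper": 0.7},
    {"tx": 0,"ty": 0,"tz": 0,"wx": 0,"wy": 0,"wz": 0,"gripper": 0.5},
    {"tx": 0,"ty": 0,"tz": 0,"wx": 0,"wy": 0,"wz": 0,"gripper": 0.4},
    {"tx": 0,"ty": 0,"tz": 0,"wx": 0,"wy": 0,"wz": 0,"gripper": 0.4}
  ],
  "grip_force": 55
}}

```text
time: 23.45
position: [0.6429, -0.1368, 0.0233]
tool_rot: [-0.528, 3.095, -0.001]
ft_force: [-0.0, -0.4, 0.0]
grip_width: 0.708
grip_force: 0.0
```

Request:
{"fn": "jog_arm", "kwargs": {
  "increments": [
    {"tx": 0,"ty": 0,"tz": 0,"wx": 0,"wy": 0,"wz": 0,"gripper": 0.4},
    {"tx": 0,"ty": 0,"tz": 0,"wx": 0,"wy": 0,"wz": 0,"gripper": 0.4},
    {"tx": 0,"ty": 0,"tz": 0,"wx": 0,"wy": 0,"wz": 0,"gripper": 0.4},
    {"tx": 0,"ty": 0,"tz": 0,"wx": 0,"wy": 0,"wz": 0,"gripper": 0.4},
    {"tx": 0,"ty": 0,"tz": 0,"wx": 0,"wy": 0,"wz": 0,"gripper": 0.4}
  ]
}}

```text
time: 23.87
position: [0.643, -0.138, 0.0231]
tool_rot: [-0.527, 3.095, -0.003]
ft_force: [1.1, -3.4, 5.5]
grip_width: 0.597
grip_force: 55.0
```

Request:
{"fn": "jog_arm", "kwargs": {
  "increments": [
    {"tx": 0,"ty": 0,"tz": -15,"wx": 0,"wy": 0,"wz": 0,"gripper": 0.4},
    {"tx": 0,"ty": 0,"tz": -40,"wx": 0,"wy": 0,"wz": 0,"gripper": 0.4},
    {"tx": 0,"ty": 0,"tz": -75,"wx": 0,"wy": 0,"wz": 0,"gripper": 0.4},
    {"tx": 0,"ty": 0,"tz": -105,"wx": 0,"wy": 0,"wz": 0,"gripper": 0.4},
    {"tx": 0,"ty": 0,"tz": -120,"wx": 0,"wy": 0,"wz": 0,"gripper": 0.4}
  ]
}}

```text
time: 24.28
position: [0.6424, -0.1356, 0.1455]
tool_rot: [-0.53, 3.095, 0.002]
ft_force: [0.8, -0.6, -4.0]
grip_width: 0.597
grip_force: 55.0
```

```bash
python3 tq.py
```

```text
24.4833 pos [ 0.6407 -0.1353  0.1406] F [ 0.5  -0.07 -4.58] T [0.046 0.037 0.014] sd [0.036 0.052 0.034] Ttool [-0.056  0.019 -0.014] tilt 0.2 toolx [-0.943 -0.333  0.002]
```

Request:
{"fn": "jog_arm", "kwargs": {
  "increments": [
    {"tx": 0,"ty": 0,"tz": 0,"wx": 0,"wy": 0.08,"wz": 0,"gripper": 0.4},
    {"tx": 0,"ty": 0,"tz": 0,"wx": 0,"wy": 0.16,"wz": 0,"gripper": 0.4},
    {"tx": 0,"ty": 0,"tz": 0,"wx": 0,"wy": 0.2,"wz": 0,"gripper": 0.4},
    {"tx": 0,"ty": 0,"tz": 0,"wx": 0,"wy": 0.2,"wz": 0,"gripper": 0.4},
    {"tx": 0,"ty": 0,"tz": 0,"wx": 0,"wy": 0.2,"wz": 0,"gripper": 0.4}
  ]
}}

```text
time: 24.9
position: [0.6412, -0.1355, 0.1388]
tool_rot: [0.497, -2.898, 0.047]
ft_force: [-1.3, 0.2, -4.9]
grip_width: 0.592
grip_force: 55.0
```

Request:
{"fn": "jog_arm", "kwargs": {
  "increments": [
    {"tx": 0,"ty": 0,"tz": 0,"wx": 0,"wy": 0,"wz": 0,"gripper": 0.4},
    {"tx": 0,"ty": 0,"tz": 0,"wx": 0,"wy": 0,"wz": 0,"gripper": 0.4},
    {"tx": 0,"ty": 0,"tz": 0,"wx": 0,"wy": 0,"wz": 0,"gripper": 0.4},
    {"tx": 0,"ty": 0,"tz": 0,"wx": 0,"wy": 0,"wz": 0,"gripper": 0.4},
    {"tx": 0,"ty": 0,"tz": 0,"wx": 0,"wy": 0,"wz": 0,"gripper": 0.4}
  ]
}}

```text
time: 25.32
position: [0.6419, -0.137, 0.1425]
tool_rot: [0.495, -2.903, 0.049]
ft_force: [-0.7, 0.9, -3.9]
grip_width: 0.589
grip_force: 55.0
```

```bash
python3 tq.py
```

```text
25.5167 pos [ 0.6421 -0.1367  0.1422] F [ 0.35 -0.1  -4.66] T [ 0.155 -0.279 -0.005] sd [0.02  0.023 0.023] Ttool [-0.054 -0.315 -0.006] tilt 11.4 toolx [-0.925 -0.325  0.198]
```

Request:
{"fn": "jog_arm", "kwargs": {
  "increments": [
    {"tx": 0,"ty": 0,"tz": 0,"wx": 0,"wy": -0.08,"wz": 0,"gripper": 0.4},
    {"tx": 0,"ty": 0,"tz": 0,"wx": 0,"wy": -0.16,"wz": 0,"gripper": 0.4},
    {"tx": 0,"ty": 0,"tz": 0,"wx": 0,"wy": -0.2,"wz": 0,"gripper": 0.4},
    {"tx": 0,"ty": 0,"tz": 0,"wx": 0,"wy": -0.2,"wz": 0,"gripper": 0.4},
    {"tx": 0,"ty": 0,"tz": 0,"wx": 0,"wy": -0.2,"wz": 0,"gripper": 0.4}
  ]
}}

```text
time: 25.93
position: [0.6415, -0.1371, 0.1426]
tool_rot: [0.527, -3.097, -0.0]
ft_force: [-0.1, 0.1, -4.6]
grip_width: 0.593
grip_force: 55.0
```

```bash
python3 tq.py
```

```text
26.1333 pos [ 0.6427 -0.1358  0.1417] F [-0.32  0.83 -4.42] T [0.063 0.095 0.018] sd [0.029 0.033 0.019] Ttool [-0.091  0.068 -0.018] tilt 0.1 toolx [-0.943 -0.333  0.001]
```

Request:
{"fn": "jog_arm", "kwargs": {
  "increments": [
    {"tx": 0,"ty": 0,"tz": 0,"wx": 0,"wy": -0.08,"wz": 0,"gripper": 0.4},
    {"tx": 0,"ty": 0,"tz": 0,"wx": 0,"wy": -0.16,"wz": 0,"gripper": 0.4},
    {"tx": 0,"ty": 0,"tz": 0,"wx": 0,"wy": -0.2,"wz": 0,"gripper": 0.4},
    {"tx": 0,"ty": 0,"tz": 0,"wx": 0,"wy": -0.2,"wz": 0,"gripper": 0.4},
    {"tx": 0,"ty": 0,"tz": 0,"wx": 0,"wy": -0.2,"wz": 0,"gripper": 0.4}
  ]
}}

```text
time: 26.55
position: [0.642, -0.1367, 0.1421]
tool_rot: [-0.495, 2.903, 0.05]
ft_force: [0.5, -0.5, -4.1]
grip_width: 0.595
grip_force: 55.0
```

Request:
{"fn": "jog_arm", "kwargs": {
  "increments": [
    {"tx": 0,"ty": 0,"tz": 0,"wx": 0,"wy": 0,"wz": 0,"gripper": 0.4},
    {"tx": 0,"ty": 0,"tz": 0,"wx": 0,"wy": 0,"wz": 0,"gripper": 0.4},
    {"tx": 0,"ty": 0,"tz": 0,"wx": 0,"wy": 0,"wz": 0,"gripper": 0.4},
    {"tx": 0,"ty": 0,"tz": 0,"wx": 0,"wy": 0,"wz": 0,"gripper": 0.4},
    {"tx": 0,"ty": 0,"tz": 0,"wx": 0,"wy": 0,"wz": 0,"gripper": 0.4}
  ]
}}

```text
time: 26.97
position: [0.6424, -0.1364, 0.1419]
tool_rot: [-0.496, 2.902, 0.049]
ft_force: [-0.0, -0.5, -4.5]
grip_width: 0.593
grip_force: 55.0
```

```bash
python3 tq.py
```

```text
27.1667 pos [ 0.6421 -0.1367  0.1421] F [-0.12 -0.21 -4.2 ] T [-0.056  0.372 -0.019] sd [0.031 0.015 0.029] Ttool [-0.065  0.37   0.032] tilt 11.5 toolx [-0.925 -0.325 -0.199]
```

Request:
{"fn": "jog_arm", "kwargs": {
  "increments": [
    {"tx": 0,"ty": 0,"tz": 0,"wx": 0,"wy": 0.08,"wz": 0,"gripper": 0.4},
    {"tx": 0,"ty": 0,"tz": 0,"wx": 0,"wy": 0.16,"wz": 0,"gripper": 0.4},
    {"tx": 0,"ty": 0,"tz": 0,"wx": 0,"wy": 0.2,"wz": 0,"gripper": 0.4},
    {"tx": 0,"ty": 0,"tz": 0,"wx": 0,"wy": 0.2,"wz": 0,"gripper": 0.4},
    {"tx": 0,"ty": 0,"tz": 0,"wx": 0,"wy": 0.2,"wz": 0,"gripper": 0.4}
  ]
}}

```text
time: 27.58
position: [0.6426, -0.1362, 0.1416]
tool_rot: [-0.53, 3.096, -0.0]
ft_force: [0.1, -0.1, -4.0]
grip_width: 0.595
grip_force: 55.0
```

```bash
python3 tq.py; python3 off.py .517 -.390 4
```

```text
27.7833 pos [ 0.6413 -0.1376  0.1423] F [ 0.09 -0.16 -4.51] T [ 0.047 -0.035  0.007] sd [0.026 0.039 0.022] Ttool [-0.033 -0.049 -0.007] tilt 0.0 toolx [-0.944 -0.33  -0.001]
27.8833 [ 0.6415 -0.1373  0.1424] yaw 19.31 need mm tx,ty [ 201.1 -197.3] wz 0.267 tilt [-0.0009  0.0002] F [-0.6 -0.1 -5.1] w 0.5915118001109242
```

Tipping gives ±0.09 Nm about the sound values and the level reading flips (+0.068 to -0.049), so C is the rattler. I'll refine the tray middle from the first scene picture.

```bash
python3 - <<'E'
from h import *
from scipy.optimize import minimize
d=np.load("scene.npy",allow_pickle=True).item()
h=cv2.cvtColor(d["color"],cv2.COLOR_BGR2HSV); m=cv2.inRange(h,(30,80,20),(60,255,255))
m=cv2.morphologyEx(m,cv2.MORPH_OPEN,np.ones((3,3)));n,l,st,_=cv2.connectedComponentsWithStats(m);i=1+np.argmax([s[4] if s[0]>330 else 0 for s in st[1:]]);c=cv2.findContours(np.uint8(l==i),0,2)[0][0]
M=np.zeros((480,640),np.uint8);cv2.fillPoly(M,[cv2.convexHull(c)],1)
def f(p):
    a=p[2];ex=np.array([np.cos(a),np.sin(a)]);ey=np.array([-ex[1],ex[0]])
    P=[np.r_[p[:2]+i*.1315*k*ex+j*.1915*k*ey,z] for i in(-1,1) for j in(-1,1) for z,k in((.043,1),(.0,.96))]
    N=np.zeros_like(M);cv2.fillPoly(N,[cv2.convexHull(np.int32(proj(d,np.array(P))*16))],1,shift=4)
    return 1-(M&N).sum()/(M|N).sum()
for y0 in (np.radians(93),np.radians(3)):
  r=minimize(f,[.517,-.39,y0],method="Nelder-Mead",options=dict(initial_simplex=[[.517,-.39,y0],[.53,-.39,y0],[.517,-.375,y0],[.517,-.39,y0+.08]]));print(r.x[:2].round(4),np.degrees(r.x[2]),r.fun,st[i])
print(np.array(ctrl.get_state()["joint_positions"]).round(2))
E
```

```text
[ 0.5249 -0.3907] 94.4701937868114 0.02551219300905272 [  365   284   191   196 21268]
[ 0.474  -0.3391] 4.264562555991992 0.4126074498567335 [  365   284   191   196 21268]
[-0.26  0.42  0.57  1.56 -0.23  1.24  2.25]
```

Request:
{"fn": "jog_arm", "kwargs": {
  "increments": [
    {"tx": 8,"ty": -8,"tz": -4,"wx": 0,"wy": 0,"wz": 0,"gripper": 0.4},
    {"tx": 22,"ty": -23,"tz": -8,"wx": 0,"wy": 0,"wz": 0,"gripper": 0.4},
    {"tx": 40,"ty": -41,"tz": -12,"wx": 0,"wy": 0,"wz": 0,"gripper": 0.4},
    {"tx": 58,"ty": -60,"tz": -16,"wx": 0,"wy": 0,"wz": 0,"gripper": 0.4},
    {"tx": 76,"ty": -79,"tz": -18,"wx": 0,"wy": 0,"wz": 0,"gripper": 0.4}
  ]
}}

```text
time: 28.3
position: [0.5956, -0.2385, 0.1612]
tool_rot: [-0.528, 3.096, -0.001]
ft_force: [-0.2, 0.1, -4.8]
grip_width: 0.593
grip_force: 55.0
```

Request:
{"fn": "jog_arm", "kwargs": {
  "increments": [
    {"tx": 18,"ty": -19,"tz": 0,"wx": 0,"wy": 0,"wz": 0,"gripper": 0.4},
    {"tx": 36,"ty": -38,"tz": 0,"wx": 0,"wy": 0,"wz": 0,"gripper": 0.4},
    {"tx": 54,"ty": -57,"tz": 0,"wx": 0,"wy": 0,"wz": 0,"gripper": 0.4},
    {"tx": 72,"ty": -75,"tz": 0,"wx": 0,"wy": 0,"wz": 0,"gripper": 0.4},
    {"tx": 88,"ty": -91,"tz": 0,"wx": 0,"wy": 0,"wz": 0,"gripper": 0.4}
  ]
}}

```text
time: 28.72
position: [0.5417, -0.3544, 0.1608]
tool_rot: [-0.525, 3.097, -0.002]
ft_force: [0.3, -0.7, -4.6]
grip_width: 0.594
grip_force: 55.0
```

Request:
{"fn": "jog_arm", "kwargs": {
  "increments": [
    {"tx": 12,"ty": -12,"tz": 0,"wx": 0,"wy": 0,"wz": 0.04,"gripper": 0.4},
    {"tx": 21,"ty": -22,"tz": 0,"wx": 0,"wy": 0,"wz": 0.1,"gripper": 0.4},
    {"tx": 27,"ty": -28,"tz": 0,"wx": 0,"wy": 0,"wz": 0.16,"gripper": 0.4},
    {"tx": 30,"ty": -31,"tz": 0,"wx": 0,"wy": 0,"wz": 0.21,"gripper": 0.4},
    {"tx": 30,"ty": -31,"tz": 0,"wx": 0,"wy": 0,"wz": 0.24,"gripper": 0.4}
  ]
}}

```text
time: 29.13
position: [0.5241, -0.3929, 0.1605]
tool_rot: [0.143, -3.138, 0.001]
ft_force: [0.4, -0.7, -5.0]
grip_width: 0.593
grip_force: 55.0
```

Request:
{"fn": "jog_arm", "kwargs": {
  "increments": [
    {"tx": 0,"ty": 0,"tz": 0,"wx": 0,"wy": 0,"wz": 0,"gripper": 0.4},
    {"tx": 0,"ty": 0,"tz": 0,"wx": 0,"wy": 0,"wz": 0,"gripper": 0.4},
    {"tx": 0,"ty": 0,"tz": 0,"wx": 0,"wy": 0,"wz": 0,"gripper": 0.4},
    {"tx": 0,"ty": 0,"tz": 0,"wx": 0,"wy": 0,"wz": 0,"gripper": 0.4},
    {"tx": 0,"ty": 0,"tz": 0,"wx": 0,"wy": 0,"wz": 0,"gripper": 0.4}
  ]
}}

```text
time: 29.55
position: [0.5259, -0.3904, 0.1601]
tool_rot: [-0.155, 3.138, 0.0]
ft_force: [-0.2, -0.8, -4.6]
grip_width: 0.589
grip_force: 55.0
```

```bash
python3 off.py .525 -.391 5; python3 - <<'E'
from h import *
s=ctrl.get_state();print(np.array(s["joint_positions"]).round(2),np.abs(s["qd"]).max())
a=vision.get_image("scene")["color"];w=vision.get_image("side")["color"]
o=np.vstack([np.hstack([a,np.zeros_like(a)])[150:480,100:740],w[100:360,:]])
cv2.imwrite("pics/fin.png",o)
E
```

```text
29.65 [ 0.5259 -0.3905  0.1601] yaw 5.65 need mm tx,ty [ 0.9 -0.4] wz 0.011 tilt [-0.0002  0.0001] F [-0.3 -0.3 -4. ] w 0.5923160152893846
[ 0.07  0.43  0.7   1.54 -0.28  1.28  2.47] 0.0019276455036478868
```

View pics/fin.png

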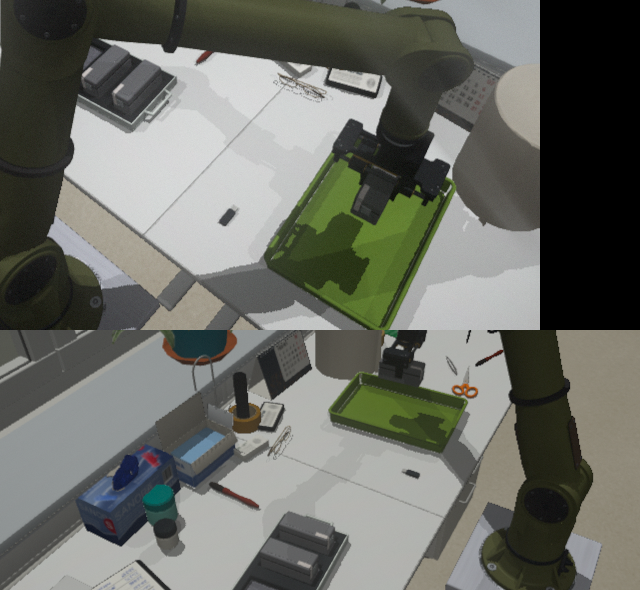

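The picture shows two cases seated flat in the middle and right pockets, and the third held level over the tray. The spectacles, stick and brush have not moved. I'll hand in.

```bash
python3 -c "
from bench import ctrl
print(ctrl.close_job())"
```

```text
the job is handed in; nothing more can be done
None
```

The two sound cases are seated flat in the middle and right pockets, and the rattling case (the one that stood nearest the green tray) is held lid up, level and still, its underside about 14 cm above the middle of the tray; handed in at about 30 s, verdict not shown.

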